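# Square up a pile of basket bases

## Task

Pile all the plywood basket bases flat and loosely on the middle of the squaring board, their notched long edges along its side fence. Then pull the square beater out of the crock and, with the beater, tap the pile's edges until every base is flush with the others and fully home against both fences. Stand the beater back in the crock, with the pile left squared, and do not disturb the mug and the bowl.

Things in the scene. Friction and masses are not known exactly. Their poses are not given: they have to be found in the camera images.
- board: fixed wooden squaring board 210 (own x) x 206 (own y) x 10 mm, on the table; origin: centre of its underside. Two dark fences, 15 mm thick, tops 60 mm above the table: end fence across its +x end (inner face at x = +90 mm), side fence along its +y side (inner face at y = +86 mm); -x and -y sides open. At its centre a base leaves about 30 mm to each fence for the fingers.
- home (a point): point on the board's top face (10 mm above its underside), at x = +30, y = +33 mm of the board: a base that is home against both fences has its origin straight above or at this point and its x parallel to the board's x.
- base1: loose plywood basket base: pale plate 120 (own x) x 106 (own y) x 8 mm, 45 g, a notch 50 mm wide and 22 mm deep mid-way along each long edge leaves a waist 62 mm wide (along y) to grip. Origin: centre of underside; z up. Half a turn looks the same; either face may be up. All bases alike; 4 to 6 present, singly or one askew on another; None if absent.
- base2: another basket base just like base1 (120 x 106 x 8 mm, notched long edges, waist 62 mm along own y, origin at the centre of the underside); None if absent.
- base3: another basket base just like base1 (120 x 106 x 8 mm, notched long edges, waist 62 mm along own y, origin at the centre of the underside); None if absent.
- base4: another basket base just like base1 (120 x 106 x 8 mm, notched long edges, waist 62 mm along own y, origin at the centre of the underside); None if absent.
- base5: another basket base just like base1 (120 x 106 x 8 mm, notched long edges, waist 62 mm along own y, origin at the centre of the underside); None if absent.
- base6: another basket base just like base1 (120 x 106 x 8 mm, notched long edges, waist 62 mm along own y, origin at the centre of the underside); None if absent.
- crock: fixed round stoneware crock, white with a blue band, 82 mm outside diameter, 52 mm high, mouth about 66 mm wide, inner floor 8 mm above the table. Origin: centre of its underside. It holds the beater.
- beater: loose square dark hardwood stick with a brass band near the top, 24 x 24 x 130 mm, 100 g, standing upright in the crock at the start, any way round. Origin: centre of its foot; z runs up the stick, x and y are normal to its flat sides.
- mug: glass mug, 74 mm wide, 100 mm high, standing left of the work; bystander. Origin: centre of underside.
- bowl: blue ceramic bowl 110 mm wide, 50 mm high, left of the board; bystander. Origin: centre of underside.
There are look-alikes about, which are no part of the job. Leave any pink or red look-alike of the beater alone. What is shaped like the base2 but red is not meant.

How it is judged:
On the way, in this order (a step that is already met when the one before it is completed fails the run):
1. all bases lie flat and released on the squaring board, the beater still in the crock (x of base1 in the frame of board between -0.065 and 0.04 m and y of base1 in the frame of board between -0.065 and 0.045 m and z of base1 in the frame of board between 0.007 and 0.068 m and (angle between base1's own z axis and vertical below 0.08 rad or angle between base1's own z axis and vertical above 3.0616 rad) and contact force between the fingers and base1 below 0.1 N and x of base2 in the frame of board between -0.065 and 0.04 m and y of base2 in the frame of board between -0.065 and 0.045 m and z of base2 in the frame of board between 0.007 and 0.068 m and (angle between base2's own z axis and vertical below 0.08 rad or angle between base2's own z axis and vertical above 3.0616 rad) and contact force between the fingers and base2 below 0.1 N and x of base3 in the frame of board between -0.065 and 0.04 m and y of base3 in the frame of board between -0.065 and 0.045 m and z of base3 in the frame of board between 0.007 and 0.068 m and (angle between base3's own z axis and vertical below 0.08 rad or angle between base3's own z axis and vertical above 3.0616 rad) and contact force between the fingers and base3 below 0.1 N and x of base4 in the frame of board between -0.065 and 0.04 m and y of base4 in the frame of board between -0.065 and 0.045 m and z of base4 in the frame of board between 0.007 and 0.068 m and (angle between base4's own z axis and vertical below 0.08 rad or angle between base4's own z axis and vertical above 3.0616 rad) and contact force between the fingers and base4 below 0.1 N and x of base5 in the frame of board between -0.065 and 0.04 m and y of base5 in the frame of board between -0.065 and 0.045 m and z of base5 in the frame of board between 0.007 and 0.068 m and (angle between base5's own z axis and vertical below 0.08 rad or angle between base5's own z axis and vertical above 3.0616 rad) and contact force between the fingers and base5 below 0.1 N and x of base6 in the frame of board between -0.065 and 0.04 m and y of base6 in the frame of board between -0.065 and 0.045 m and z of base6 in the frame of board between 0.007 and 0.068 m and (angle between base6's own z axis and vertical below 0.08 rad or angle between base6's own z axis and vertical above 3.0616 rad) and contact force between the fingers and base6 below 0.1 N and horizontal distance between beater and crock below 0.035 m and z of beater in the frame of crock below 0.03 m and angle between beater's own z axis and vertical below 0.6 rad), for 0.2 s.
2. the beater is drawn clear of the crock (z of beater in the frame of crock above 0.08 m), for 0.05 s.
3. the beater taps a base ((contact force between beater and base1 above 0.2 N or contact force between beater and base2 above 0.2 N or contact force between beater and base3 above 0.2 N or contact force between beater and base4 above 0.2 N or contact force between beater and base5 above 0.2 N or contact force between beater and base6 above 0.2 N)), for 0.01 s.
4. every base is flush and home against both fences (x of base1 in the frame of board between 0.027 and 0.033 m and y of base1 in the frame of board between 0.03 and 0.036 m and z of base1 in the frame of board between 0.007 and 0.068 m and (angle between base1's own z axis and vertical below 0.05 rad or angle between base1's own z axis and vertical above 3.0916 rad) and angle between the x axis of each of base1, base2, base3, base4, base5, base6 and the x axis of board, either way round below 0.035 rad and x of base2 in the frame of board between 0.027 and 0.033 m and y of base2 in the frame of board between 0.03 and 0.036 m and z of base2 in the frame of board between 0.007 and 0.068 m and (angle between base2's own z axis and vertical below 0.05 rad or angle between base2's own z axis and vertical above 3.0916 rad) and x of base3 in the frame of board between 0.027 and 0.033 m and y of base3 in the frame of board between 0.03 and 0.036 m and z of base3 in the frame of board between 0.007 and 0.068 m and (angle between base3's own z axis and vertical below 0.05 rad or angle between base3's own z axis and vertical above 3.0916 rad) and x of base4 in the frame of board between 0.027 and 0.033 m and y of base4 in the frame of board between 0.03 and 0.036 m and z of base4 in the frame of board between 0.007 and 0.068 m and (angle between base4's own z axis and vertical below 0.05 rad or angle between base4's own z axis and vertical above 3.0916 rad) and x of base5 in the frame of board between 0.027 and 0.033 m and y of base5 in the frame of board between 0.03 and 0.036 m and z of base5 in the frame of board between 0.007 and 0.068 m and (angle between base5's own z axis and vertical below 0.05 rad or angle between base5's own z axis and vertical above 3.0916 rad) and x of base6 in the frame of board between 0.027 and 0.033 m and y of base6 in the frame of board between 0.03 and 0.036 m and z of base6 in the frame of board between 0.007 and 0.068 m and (angle between base6's own z axis and vertical below 0.05 rad or angle between base6's own z axis and vertical above 3.0916 rad)), for 0.2 s.
At the end, for the whole second after the job is handed in: Every present base lies flat in the pile on the squaring board, within 3 mm of fully home against both fences and within 2 degrees of square; the beater stands in the crock, its foot near the floor (within 22 mm), leaning less than 34 degrees; all at rest and released (all of step 4 and horizontal distance between beater and crock below 0.035 m and z of beater in the frame of crock below 0.03 m and angle between beater's own z axis and vertical below 0.6 rad and linear speed of each of base1, base2, base3, base4, base5, base6, beater below 0.02 m/s); the robot touches nothing.
It fails at once if the mug is moved more than 3 cm (distance of mug from where it was at the start of the episode above 0.03 m).
It fails at once if the bowl is moved more than 3 cm (distance of bowl from where it was at the start of the episode above 0.03 m).
Of base4, base5, base6 only 1 to 3 are there at a start; the rules pass over those that are not, and their reading is None.
At some moment in a run one of base1, base2, base3 may be knocked a few centimetres aside while the robot is not near it.
It also fails if it takes over 210 s, if anything falls off the work surface, if the arm or the gripper's body presses on something with over 40 N, if the wrist force passes 120 N, or if a joint passes its speed limit or range.

## Robot

A 6-joint arm with a two-finger parallel gripper is mounted at the origin on the work surface. World frame = base frame: x ahead of the robot, y to its left, z up, the work surface at z = 0. Lengths are in m, angles in rad, forces in N, time in s.
With the tool pointing down it reaches from about 0.35 to 0.875 m from the base axis. Payload 4.2 kg.
Tool frame: the origin (TCP) lies at the very end of the fingers, on their centre line; the grasp point (between the pads) lies 19 mm behind it; z points along the fingers, y is the line along which they close (so a half turn about z gives the same grasp; the last joint's range is limited). The gripper opens to 87 mm and grips with 3 to 60 N. Pads are 19 mm wide; open, the fingers measure 117 mm over their backs; the gripper's body (75 mm by 190 mm) begins 51 mm behind the grasp point.
Start: joints at [1.496, 0.385, 0.008, 0, -1.194, -0.259], TCP at [0.205, 0.59, 0.223] pointing down, gripper open.
Joint ranges: [-3.14, 3.14], [-1.21, 2.06], [-1.07, 1.41], [-3.16, 2.05], [-2.99, -0.16], [-3.1, 3.1]. Speed limits (rad/s): [2.79, 2.79, 3.14, 3.14, 3.14, 3.14].

## Interface

Orientations are given as a unit quaternion [x, y, z, w].
In Python, from station import observe, get_image, finish_job, boxes_of, masks_of gives the robot as it stands.
- The arm moves only by the tool drive_tool, never from a script. Its argument "steps" is a list of rows, each a list of 5 numbers: the shift along the world's x, y, z in mm, then the turn about the world's z in degrees, then the closure, from -1 (fully open) to 1 (shut). In form: [[dx, dy, dz, turn, grip], ...]. A call has 1 to 5 rows; each row shifts and turns the commanded pose from where the row before left it; what a row does not reach is not made up. A row lasts 1/12 s, in which the tool goes at most 41.7 mm and 7.16 degrees, less where a joint would pass 70% of its speed; a pose out of reach is approached as far as the arm can. A call with a gripper value outside its range is refused whole. The fingers move at their own pace and stop on an object; the grip force is fixed at half the most. Time passes only in rows, so rows that do not move let the fingers close. It gives the time, the measured TCP pose, the force, the opening and the grip force at its end, in the units of the state.
- observe(): the state, without advancing time (a new reading comes with each control period).
- get_image(name): name is "scene" or "top"; returns a dict with "pixels" (420x560x3 uint8, blue, green, red), "depth" (420x560 float32, m along the optical axis (not along the pixel's ray), 0 where there is no reading), "camera_matrix" (3x3 intrinsics, pixels), "k1" (the pictures are not rectified: a ray, as slopes to the right and down, at radius r is drawn at 1 + k1 r^2 times it, then the intrinsics apply), "R" (3x3) and "t" (3): a world point X has camera coordinates R X + t. Camera axes: x right, y down, z forward; pixel columns grow to the right and rows downward; lengths in m; the calibration is good to about 2 mm. A picture is of the moment at which its call begins.
- finish_job(): hands the job in; it is judged then, once.
Trained networks look in the newest picture that a camera, given by its name, has taken for a name from the list of things; names that differ only in an ending like _2 or _b are one class to them, and where a whole thing is asked for, a point or a joint stands for the part that bears it (a point fixed in the world has none). Each returns a list of dicts, best first, with "p" (0 to 1); they miss things now and then, are a little off and sometimes report something else, mostly with a low value. They report only what shows in the picture. A call takes as long as a camera call. They do not tell look-alikes from the thing itself.
- boxes_of(name, camera): "location" ([x, y, z] in m, in world coordinates, good to about 4 mm: the middle of the surface that is visible of it).
- masks_of(name, camera): "pixels" (420x560 bool, what is visible of it).
The state is a dict: "t": time; "q": joint angles; "joint_velocities": joint speeds; "effort": joint torques, N m; "tool_pos": TCP position; "eef_rot": TCP orientation; "force": force on the tool from outside, world axes, zero at the start; "moment": the same for the moment, N m; "grip_width": finger opening in m; "grasp_force": force on a finger pad.
Only numpy, scipy, OpenCV 4.12 (cv2) and the standard library are available. Lean on these libraries where they do the work, as an engineer would, in place of code of your own. Each camera call takes 0.05 s, during which the arm holds its last target. There are 200 camera calls.

## Working session

There is one attempt and no reset: what is moved stays moved. The work goes in short steps, Python scripts to look and compute and a tool call to move; the robot and the scene stay as the last step left them, time stands still between calls to the robot, and variables do not carry over. Pictures are saved under pics/ and viewed, at most 14 in all, crops included, and the job is handed in when it is done.

Besides the shell and the picture viewer there is one more tool, called after "Call:" as name([rows], argument=value, ...), one row to a line, values as JSON. drive_tool: Moves the arm, as the interface text tells. Its arguments: {"type":"object","properties":{"steps":{"type":"array","items":{"type":"array","items":{"type":"number"}}}},"required":["steps"]}

```bash
ls; mkdir -p pics; cat > h.py <<'E'
import numpy as np, cv2
from station import observe, get_image, finish_job, boxes_of, masks_of
def world(im):
    "per-pixel world points (420,560,3); nan where no depth"
    K=im["camera_matrix"];k=im["k1"];h,w=im["depth"].shape
    u,v=np.meshgrid(np.arange(w),np.arange(h))
    pts=np.stack([u,v],-1).reshape(-1,1,2).astype(float)
    n=(pts.reshape(-1,2)-[K[0,2],K[1,2]])/[K[0,0],K[1,1]]
    s=n.copy()
    for _ in range(20):
        r2=(s**2).sum(1,keepdims=True); s=n/(1+k*r2)
    d=im["depth"].reshape(-1,1).astype(float); d=np.where(d>0,d,np.nan)
    c=np.hstack([s*d,d])
    return ((c-im["t"])@im["R"]).reshape(h,w,3)
def proj(im,X):
    c=np.asarray(im["R"])@np.asarray(X)+im["t"]; s=c[:2]/c[2]; s=s*(1+im["k1"]*(s@s)); K=im["camera_matrix"]
    return [K[0,0]*s[0]+K[0,2],K[1,1]*s[1]+K[1,2]]
E
python3 - <<'E'
from h import *
for c in("scene","top"):
    im=get_image(c); cv2.imwrite(f"pics/{c}0.png",im["pixels"])
    for n in("base1","board","crock","beater","mug","bowl"):
        for b in boxes_of(n,c): print(c,n,round(b["p"],2),np.round(b["location"],3),np.round(proj(im,b["location"])))
print(observe())
E
```

```text
pics
scene base1 0.81 [0.352 0.108 0.008] [330. 197.]
scene base1 0.76 [ 0.224 -0.277  0.008] [280. 122.]
scene base1 0.74 [ 0.589 -0.313  0.014] [174. 154.]
scene base1 0.58 [ 0.588 -0.285  0.004] [179. 161.]
scene base1 0.57 [ 0.462 -0.083  0.016] [253. 175.]
scene base1 0.49 [ 0.479 -0.054  0.006] [254. 186.]
scene board 0.96 [0.595 0.226 0.011] [283. 272.]
scene crock 0.69 [ 0.666 -0.046  0.042] [190. 206.]
scene crock 0.32 [ 0.586 -0.315  0.016] [174. 153.]
scene beater 0.83 [ 0.766 -0.11   0.074] [136. 198.]
scene beater 0.7 [ 0.657 -0.059  0.098] [187. 183.]
scene beater 0.59 [ 0.67  -0.177  0.076] [163. 169.]
scene beater 0.25 [ 0.667 -0.048  0.044] [189. 205.]
scene mug 0.78 [0.409 0.402 0.07 ] [414. 263.]
scene bowl 0.97 [0.546 0.454 0.023] [382. 335.]
top base1 0.92 [ 0.6   -0.315  0.015] [435. 181.]
top base1 0.88 [0.342 0.106 0.01 ] [270. 283.]
top base1 0.85 [ 0.405 -0.274  0.007] [422. 258.]
top base1 0.8 [ 0.222 -0.281  0.008] [429. 332.]
top base1 0.71 [ 0.561 -0.283  0.004] [422. 197.]
top base1 0.58 [ 0.454 -0.048  0.008] [332. 238.]
top base1 0.58 [ 0.454 -0.093  
[... 422 characters left out ...]
: array([ 1.49556684e+00,  3.84682445e-01,  7.89928616e-03,  1.69080806e-05,
       -1.19398204e+00, -2.58591898e-01]), 'joint_velocities': array([-5.34665078e-05, -1.79092018e-03,  1.88817803e-03, -6.33286308e-04,
       -2.07842001e-03, -2.81009488e-04]), 'effort': array([-5.44636860e-04, -3.90325820e+01,  1.87583989e+01,  4.22336563e+00,
        1.56054710e-02, -1.83946349e-05]), 'tool_pos': array([0.20476434, 0.59048998, 0.22256292]), 'eef_rot': array([ 9.86103236e-01, -1.66133706e-01,  6.40305481e-06, -1.62179937e-05]), 'force': array([ 0.24436413, -1.08713359,  0.00690215]), 'moment': array([ 0.02014863, -0.05228598,  0.04018971]), 'grasp_force': 0.0, 'grip_width': 0.08709313377132136}
```

```bash
python3 - <<'E'
import cv2
i=cv2.imread("pics/top0.png"); cv2.imwrite("pics/top0c.png",cv2.resize(i[90:370,100:500],None,fx=2,fy=2,interpolation=cv2.INTER_CUBIC))
E
```

```text
(no output)
```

View pics/top0c.png

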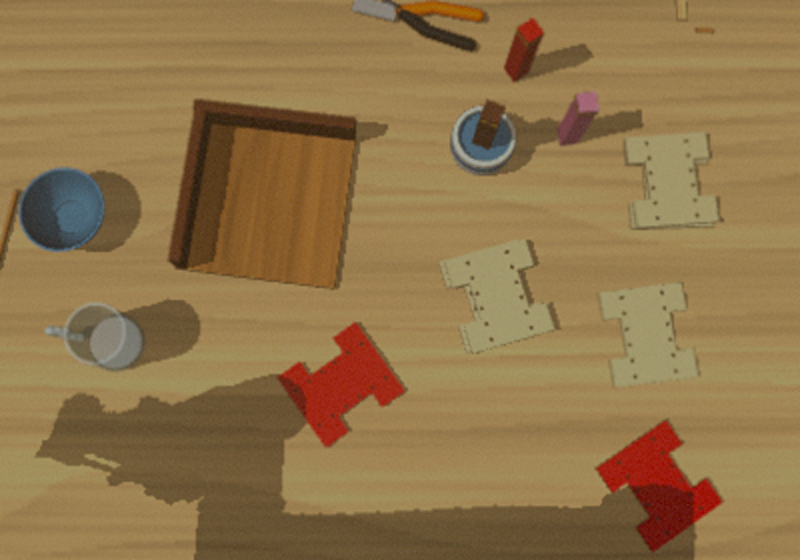

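View pics/scene0.png

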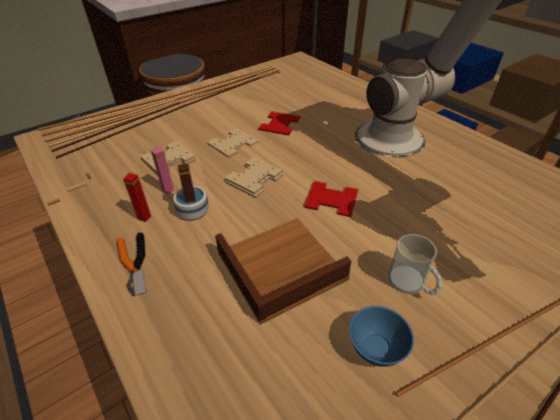

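```bash
cat >> h.py <<'E'
from scipy.optimize import minimize
def pale(im):
    m=cv2.cvtColor(im["pixels"],cv2.COLOR_BGR2HSV); return ((m[...,1]<95)&(m[...,2]>110)&(m[...,0]>15)&(m[...,0]<40)).astype(np.uint8)
_g=np.stack(np.meshgrid(np.arange(-70,70.1,2),np.arange(-63,63.1,2)),-1).reshape(-1,2)
_in=(abs(_g[:,0])<60)&(abs(_g[:,1])<53)&~((abs(_g[:,0])<25)&(abs(_g[:,1])>31))
def bproj(im,P):
    c=P@np.asarray(im["R"]).T+im["t"]; s=c[:,:2]/c[:,2:]; s=s*(1+im["k1"]*(s**2).sum(1,keepdims=True)); K=im["camera_matrix"]
    return s*[K[0,0],K[1,1]]+[K[0,2],K[1,2]]
def fitbase(im,mask,xy,z):
    "pose (x,y,yaw deg mod 180) of a base whose top face is at z, from a mask"
    f=cv2.GaussianBlur(mask.astype(np.float32),(0,0),0.8)
    w=np.where(_in,1.,-1.)
    def cost(p):
        a=np.radians(p[2]);c,s=np.cos(a),np.sin(a)
        P=np.c_[(_g@np.array([[c,s],[-s,c]])+p[:2])/1000,np.full(len(_g),z)]
        uv=bproj(im,P).astype(np.float32)
        v=cv2.remap(f,uv[None,:,0],uv[None,:,1],cv2.INTER_LINEAR)[0]
        return -(w*v).sum()/_in.sum()
    best=None
    for a in range(0,180,15):
        r=minimize(cost,[xy[0]*1000,xy[1]*1000,a],method="Nelder-Mead",options=dict(initial_simplex=np.array([xy[0]*1e3,xy[1]*1e3,a])+np.array([[0,0,0],[12,0,0],[0,12,0],[0,0,12]])))
        if best is None or r.fun<best.fun: best=r
    return np.round(best.x,1),round(best.fun,3)
E
python3 - <<'E'
from h import *
T=get_image("top");S=get_image("scene")
for nm,im in(("top",T),("scene",S)):
    W=world(im);m=pale(im); print(nm,"t",im["t"]);
    for lab,xy in(("A",(.6,-.315)),("B",(.455,-.085)),("C",(.405,-.274))):
        near=(np.hypot(W[...,0]-xy[0],W[...,1]-xy[1])<.1)&(m>0)
        z=W[...,2][near]*1000; print(lab,near.sum(),np.histogram(z,bins=[-5,0,3,6,9,12,15,18,21,24,30])[0])
        if lab=="C": print(fitbase(im,m*near,xy,.008))
        else:
            print("both",fitbase(im,m*near,xy,.016)); print("up",fitbase(im,m*near*(W[...,2]>.0125),xy,.016))
    # table noise, fences
    tb=(abs(W[...,0]-.5)<.03)&(abs(W[...,1]+.19)<.02); print("table z",np.nanmean(W[tb][:,2]),np.nanstd(W[tb][:,2]))
    fn=(W[...,2]>.054)&(W[...,2]<.066)&(abs(W[...,0]-.6)<.17)&(abs(W[...,1]-.21)<.17)
    P=(W[fn][:,:2]*1000); print("fence n",len(P)); np.save(f"/tmp/f_{nm}.npy",P)
    print(cv2.minAreaRect(P.astype(np.float32)))
E
```

```text
top t [0.07759105 0.49379836 1.14127051]
A 1400 [  1   1   9  19  97 503 554 202  14   0]
both (array([ 605.6, -316.3,    4.2]), np.float64(-0.827))
up (array([ 605.8, -316.6,    4.4]), np.float64(-0.757))
B 1699 [  0   3  28  54 172 604 657 169  12   0]
both (array([455.2, -87.4,  16.1]), np.float64(-0.82))
up (array([455.2, -90. , 196. ]), np.float64(-0.756))
C 1548 [  7  63 391 712 334  39   1   0   0   0]
(array([ 406.9, -277.7,  186.8]), np.float64(-0.866))
table z -0.0007938448821700633 0.0024967213125562343
fence n 978
((583.54833984375, 203.57086181640625), (205.84994506835938, 211.54800415039062), 82.98392486572266)
scene t [ 0.34766968 -0.21690802  1.20750422]
A 0 [0 0 0 0 0 0 0 0 0 0]
both (array([ 600., -315.,    0.]), np.float64(-0.0))
up (array([ 600., -315.,    0.]), np.float64(-0.0))
B 0 [0 0 0 0 0 0 0 0 0 0]
both (array([455., -85.,   0.]), np.float64(-0.0))
up (array([455., -85.,   0.]), np.float64(-0.0))
C 0 [0 0 0 0 0 0 0 0 0 0]
(array([ 405., -274.,    0.]), np.float64(-0.0))
table z -0.0008583074111114122 0.0011804346027429493
fence n 1450
((608.7091064453125, 280.1290283203125), (157.97027587890625, 376.8053283691406), 39.16295623779297)
```

Call:
drive_tool([
  [14, -38, 0, 2, -1],
  [14, -38, 0, 2, -1],
  [14, -38, 0, 2, -1],
  [14, -38, 0, 2, -1],
  [14, -38, 0, 2, -1],
])

```text
t: 1.22
tool_pos: [0.275, 0.3987, 0.2226]
eef_rot: [0.997, -0.078, 0.0, -0.0]
force: [1.1, -0.3, 0.8]
grip_width: 0.087
grasp_force: 0.0
```

Call:
drive_tool([
  [14, -38, 0, 2, -1],
  [14, -38, 0, 2, -1],
  [14, -38, 0, 2, -1],
  [14, -38, 0, 2, -1],
  [14, -38, 0, 2, -1],
])

```text
t: 1.63
tool_pos: [0.3449, 0.2086, 0.223]
eef_rot: [1.0, 0.009, 0.0, -0.0]
force: [1.6, 1.0, 0.4]
grip_width: 0.087
grasp_force: 0.0
```

Call:
drive_tool([
  [14, -38, -10, 2, -1],
  [14, -38, -10, 2, -1],
  [14, -38, -10, 2, -1],
  [14, -38, -10, 2, -1],
  [14, -38, -10, 2, -1],
])

```text
t: 2.05
tool_pos: [0.4151, 0.0188, 0.1728]
eef_rot: [0.995, 0.096, 0.001, -0.0]
force: [1.1, 0.9, 0.5]
grip_width: 0.087
grasp_force: 0.0
```

Call:
drive_tool([
  [14, -38, 0, 2, -1],
  [14, -38, 0, 2, -1],
  [12, -33, 0, 1, -1],
  [0, 0, 0, 0, -1],
  [0, 0, 0, 0, -1],
])

```text
t: 2.47
tool_pos: [0.4548, -0.0899, 0.1723]
eef_rot: [0.991, 0.136, -0.0, -0.0]
force: [-1.1, 0.4, -0.1]
grip_width: 0.0871
grasp_force: 0.0
```

Call:
drive_tool([
  [0, 1, -40, 0, -1],
  [0, 0, -40, 0, -1],
  [0, 0, -40, 0, -1],
  [0, 0, -30, 0, -1],
  [0, 0, -12, 0, -1],
])

```text
t: 2.88
tool_pos: [0.4514, -0.0863, 0.0072]
eef_rot: [0.99, 0.139, -0.004, -0.0]
force: [0.1, -0.0, 0.5]
grip_width: 0.0872
grasp_force: 0.0
```

Call:
drive_tool([
  [0, 0, 0, 0, -1],
  [0, 0, 0, 0, 1],
  [0, 0, 0, 0, 1],
  [0, 0, 0, 0, 1],
  [0, 0, 0, 0, 1],
])

```text
t: 3.3
tool_pos: [0.4557, -0.0869, 0.012]
eef_rot: [0.99, 0.138, 0.002, -0.0]
force: [0.2, -0.5, 1.1]
grip_width: 0.0677
grasp_force: 0.0
```

Call:
drive_tool([
  [0, 0, 0, 0, 1],
  [0, 0, 0, 0, 1],
  [0, 0, 0, 0, 1],
  [0, 0, 0, 0, 1],
  [0, 0, 0, 0, 1],
])

```text
t: 3.72
tool_pos: [0.4555, -0.0872, 0.0117]
eef_rot: [0.99, 0.138, 0.001, 0.0]
force: [-0.5, 2.4, 6.6]
grip_width: 0.0615
grasp_force: 30.0
```

Call:
drive_tool([
  [0, 0, 5, 0, 1],
  [0, 0, 15, 0, 1],
  [0, 0, 35, 0, 1],
  [0, 0, 35, 0, 1],
  [16, 36, 15, -3, 1],
])

```text
t: 4.13
tool_pos: [0.4697, -0.0545, 0.1193]
eef_rot: [0.994, 0.109, 0.002, 0.0]
force: [2.6, -0.7, -1.2]
grip_width: 0.0614
grasp_force: 30.0
```

Call:
drive_tool([
  [16, 37, 0, -3, 1],
  [16, 37, 0, -3, 1],
  [16, 37, 0, -3, 1],
  [16, 37, 0, -3, 1],
  [16, 37, 0, -3, 1],
])

```text
t: 4.55
tool_pos: [0.5506, 0.1349, 0.1158]
eef_rot: [1.0, -0.02, -0.0, -0.0]
force: [0.4, -0.7, 0.3]
grip_width: 0.0615
grasp_force: 30.0
```

Call:
drive_tool([
  [16, 37, 0, -3, 1],
  [16, 33, 0, -2, 1],
  [0, 0, 0, 0, 1],
  [0, 0, 0, 0, 1],
  [0, 0, 0, 0, 1],
])

```text
t: 4.97
tool_pos: [0.5816, 0.2028, 0.1149]
eef_rot: [0.998, -0.062, -0.001, 0.0]
force: [0.3, -0.6, -0.4]
grip_width: 0.0608
grasp_force: 30.0
```

```bash
python3 - <<'E'
from h import *
im=get_image("top"); cv2.imwrite("pics/top1.png",cv2.resize(im["pixels"][90:370,100:500],None,fx=2,fy=2,interpolation=cv2.INTER_CUBIC))
s=get_image("scene"); cv2.imwrite("pics/scene1.png",s["pixels"])
W=world(im);m=pale(im)
for lab,xy,z in(("A",(.6,-.315),.016),("B",(.455,-.085),.008),("C",(.405,-.274),.008)):
    near=(np.hypot(W[...,0]-xy[0],W[...,1]-xy[1])<.1)&(m>0)
    print(lab,near.sum(),np.median(W[...,2][near]),fitbase(im,m*near,xy,z))
print(observe()["tool_pos"])
E
```

```text
A 1474 0.015319112728284245 (array([ 605.5, -316.2,    3.5]), np.float64(-0.835))
B 368 0.007132793708894589 (array([427.8, -56.4,  37.1]), np.float64(-0.222))
C 497 0.0072346839304517655 (array([ 457.2, -274.7,   61.3]), np.float64(-0.308))
[0.58175073 0.20199954 0.11541621]
```

View pics/top1.png

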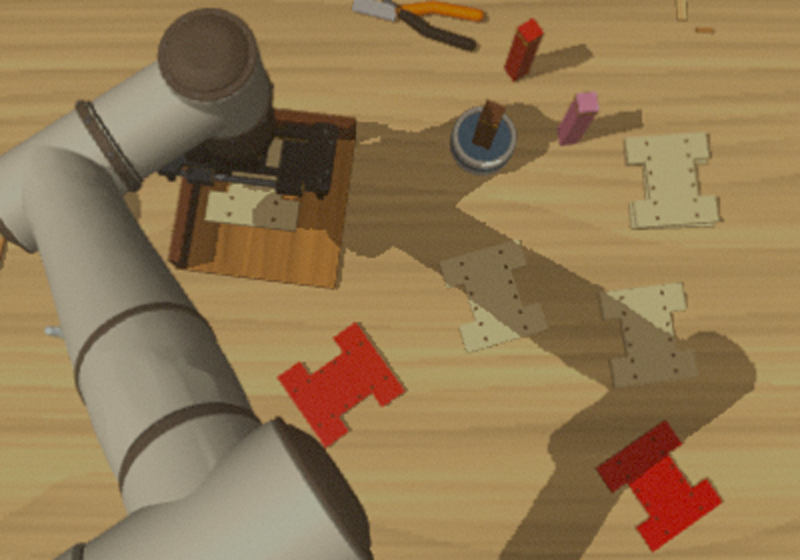

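Call:
drive_tool([
  [1, 1, -38, 0, 1],
  [0, 0, -35, 0, 1],
  [0, 0, -20, 0, 1],
  [0, 0, -7, 0, 1],
  [0, 0, 0, 0, 1],
])

```text
t: 5.48
tool_pos: [0.5823, 0.2025, 0.015]
eef_rot: [0.998, -0.063, -0.001, 0.001]
force: [0.2, 0.7, -0.6]
grip_width: 0.0612
grasp_force: 30.0
```

Call:
drive_tool([
  [0, 0, 0, 0, 1],
  [0, 0, -1, 0, 1],
  [0, 0, 0, 0, 1],
  [0, 0, 0, 0, -1],
  [0, 0, 0, 0, -1],
])

```text
t: 5.9
tool_pos: [0.5838, 0.2044, 0.0151]
eef_rot: [0.998, -0.062, 0.0, -0.0]
force: [-0.0, -0.8, 0.5]
grip_width: 0.0681
grasp_force: 0.0
```

Call:
drive_tool([
  [0, 0, 0, 0, -1],
  [0, 0, 0, 0, -1],
  [0, 0, 0, 0, -1],
  [0, 0, 0, 0, -1],
  [0, 0, 2, 0, -1],
])

```text
t: 6.32
tool_pos: [0.5832, 0.2042, 0.0161]
eef_rot: [0.998, -0.062, -0.0, 0.0]
force: [0.8, 0.0, -0.1]
grip_width: 0.0863
grasp_force: 0.0
```

Call:
drive_tool([
  [0, 0, 30, 0, -1],
  [0, 0, 35, 0, -1],
  [0, 0, 35, 0, -1],
  [-16, -36, 0, 3, -1],
  [-16, -36, 0, 3, -1],
])

```text
t: 6.73
tool_pos: [0.5533, 0.1337, 0.1192]
eef_rot: [1.0, -0.007, 0.003, -0.002]
force: [0.5, -1.8, -0.7]
grip_width: 0.0872
grasp_force: 0.0
```

```bash
sed -i 's/m\[...,2\]>110/m[...,2]>45/' h.py; python3 - <<'E'
from h import *
im=get_image("top"); 
W=world(im);m=pale(im)
for lab,xy,z in(("A",(.6,-.315),.016),("B",(.455,-.085),.008),("C",(.405,-.274),.008)):
    near=(np.hypot(W[...,0]-xy[0],W[...,1]-xy[1])<.09)&(m>0)
    print(lab,near.sum(),np.median(W[...,2][near]),fitbase(im,m*near,xy,z))
print(observe()["tool_pos"])
E
```

```text
A 1462 0.01522002343624504 (array([ 605.6, -316.1,    3.9]), np.float64(-0.831))
B 746 0.0072496579695752435 (array([450.5, -77. ,  12.9]), np.float64(-0.451))
C 312 0.007712990370217951 (array([ 416.2, -295.3,   -2.4]), np.float64(-0.198))
[0.5464698  0.1265405  0.11717735]
```

```bash
cat >> h.py <<'E'
def pale(im):
    p=cv2.GaussianBlur(im["pixels"],(0,0),0.8).astype(float)+1; r=p[...,0]/p[...,2]
    return ((r>PT)&(r<.92)&(p[...,1]/p[...,2]>.8)).astype(np.uint8)
PT=.64
def look(*L):
    im=get_image("top"); W=world(im);m=pale(im)
    for lab,xy,z in L:
        near=(np.hypot(W[...,0]-xy[0],W[...,1]-xy[1])<.09)&(m>0)&(W[...,2]<.07)
        print(lab,near.sum(),np.round(np.median(W[...,2][near]),4),fitbase(im,m*near,xy,z))
    print(observe()["tool_pos"])
    return im
E
python3 - <<'E'
from h import *
im=look(("A",(.6,-.315),.016),("B",(.455,-.085),.008),("C",(.405,-.274),.008))
p=cv2.GaussianBlur(im["pixels"],(0,0),0.8).astype(float)
for X in((.455,-.085,.008),(.405,-.274,.008),(.6,-.315,.016),(.5,-.19,0),(.4,-.19,0),(.54,-.1,0)):
    u,v=np.round(proj(im,X)).astype(int); print(X,p[v,u].round())
E
```

```text
A 1361 0.0155 (array([ 605.1, -316. ,  183.3]), np.float64(-0.84))
B 722 0.0074 (array([450.7, -78.7,  12.5]), np.float64(-0.439))
C 279 0.0074 (array([ 420.1, -295.4,  177.6]), np.float64(-0.177))
[0.54813961 0.12841551 0.11687098]
(0.455, -0.085, 0.008) [ 89. 127. 141.]
(0.405, -0.274, 0.008) [ 71. 105. 123.]
(0.6, -0.315, 0.016) [113. 157. 170.]
(0.5, -0.19, 0) [ 74. 118. 144.]
(0.4, -0.19, 0) [ 59.  96. 119.]
(0.54, -0.1, 0) [ 58.  91. 114.]
```

```bash
sed -i 's/^PT=.64/PT=.565/' h.py; python3 - <<'E'
from h import *
im=look(("A",(.6,-.315),.016),("B",(.455,-.085),.008),("C",(.405,-.274),.008))
E
```

```text
A 1943 0.0146 (array([ 607.6, -315.5,  183.6]), np.float64(-0.729))
B 1850 0.0068 (array([455.8, -82.9, 196.5]), np.float64(-0.822))
C 1639 0.0071 (array([ 407.5, -277.9,    6.5]), np.float64(-0.866))
[0.55019076 0.13019776 0.11708827]
```

Call:
drive_tool([
  [-16, -36, 0, 3, -1],
  [-16, -36, 0, 3, -1],
  [-16, -36, 0, 3, -1],
  [-16, -36, 0, 3, -1],
  [-16, -36, 0, 3, -1],
])

```text
t: 7.3
tool_pos: [0.4714, -0.0485, 0.1166]
eef_rot: [0.992, 0.123, 0.0, 0.0]
force: [0.0, -0.6, 0.2]
grip_width: 0.0868
grasp_force: 0.0
```

Call:
drive_tool([
  [-15, -34, 0, 3, -1],
  [0, 0, -30, 0, -1],
  [0, 0, -35, 0, -1],
  [0, 0, -20, 0, -1],
  [0, 0, -10, 0, -1],
])

```text
t: 7.72
tool_pos: [0.4555, -0.0819, 0.0189]
eef_rot: [0.989, 0.146, -0.002, -0.0]
force: [-1.1, 0.3, 0.3]
grip_width: 0.0869
grasp_force: 0.0
```

Call:
drive_tool([
  [0, 0, 0, 0, -1],
  [0, 0, 0, 0, -1],
  [0, 0, 0, 0, -1],
])

```text
t: 7.97
tool_pos: [0.4578, -0.0813, 0.0222]
eef_rot: [0.989, 0.147, 0.001, 0.0]
force: [0.3, 0.8, 0.1]
grip_width: 0.0872
grasp_force: 0.0
```

Call:
drive_tool([
  [-2, -1, -10, 0, -1],
  [0, 0, -8, 0, -1],
  [0, 0, 0, 0, -1],
  [0, 0, 0, 0, 1],
  [0, 0, 0, 0, 1],
])

```text
t: 8.38
tool_pos: [0.4551, -0.0826, 0.0039]
eef_rot: [0.989, 0.147, 0.001, 0.0]
force: [-0.1, -0.4, 0.9]
grip_width: 0.0803
grasp_force: 0.0
```

Call:
drive_tool([
  [0, 0, 0, 0, 1],
  [0, 0, 0, 0, 1],
  [0, 0, 0, 0, 1],
  [0, 0, 0, 0, 1],
  [0, 0, 0, 0, 1],
])

```text
t: 8.8
tool_pos: [0.4548, -0.0827, 0.0038]
eef_rot: [0.989, 0.147, 0.0, 0.0]
force: [0.1, -0.1, 2.3]
grip_width: 0.0612
grasp_force: 30.0
```

Call:
drive_tool([
  [0, 0, 5, 0, 1],
  [0, 0, 20, 0, 1],
  [0, 0, 35, 0, 1],
  [0, 0, 35, 0, 1],
  [16, 36, 0, -3, 1],
])

```text
t: 9.22
tool_pos: [0.4719, -0.0492, 0.1045]
eef_rot: [0.993, 0.118, 0.005, 0.0]
force: [2.2, -0.6, 0.3]
grip_width: 0.0612
grasp_force: 30.0
```

Call:
drive_tool([
  [16, 36, 0, -3, 1],
  [16, 36, 0, -3, 1],
  [16, 36, 0, -3, 1],
  [16, 36, 0, -3, 1],
  [16, 36, 0, -3, 1],
])

```text
t: 9.63
tool_pos: [0.5505, 0.135, 0.0986]
eef_rot: [1.0, -0.011, -0.0, 0.0]
force: [0.5, 0.2, -0.3]
grip_width: 0.0609
grasp_force: 30.0
```

Call:
drive_tool([
  [16, 36, 0, -3, 1],
  [15, 34, 0, -3, 1],
  [0, 0, -30, 0, 1],
  [0, 0, 0, 0, 1],
  [0, 0, 0, 0, 1],
])

```text
t: 10.05
tool_pos: [0.5798, 0.2027, 0.0667]
eef_rot: [0.998, -0.062, -0.002, 0.002]
force: [-1.2, 0.5, -0.9]
grip_width: 0.0615
grasp_force: 30.0
```

Call:
drive_tool([
  [2, 1, -25, 0, 1],
  [0, 0, -14, 0, 1],
  [0, 0, -6, 0, 1],
  [0, 0, 0, 0, 1],
  [0, 0, 0, 0, 1],
])

```text
t: 10.47
tool_pos: [0.5841, 0.2039, 0.0247]
eef_rot: [0.998, -0.062, 0.001, -0.0]
force: [0.2, -0.0, -0.7]
grip_width: 0.0608
grasp_force: 30.0
```

Call:
drive_tool([
  [0, 0, -1, 0, 1],
  [0, 0, 0, 0, 1],
  [0, 0, 0, 0, -1],
  [0, 0, 0, 0, -1],
  [0, 0, 0, 0, -1],
])

```text
t: 10.88
tool_pos: [0.5837, 0.2045, 0.023]
eef_rot: [0.998, -0.062, 0.0, -0.0]
force: [-0.1, 0.2, -0.2]
grip_width: 0.074
grasp_force: 0.0
```

Call:
drive_tool([
  [0, 0, 0, 0, -1],
  [0, 0, 0, 0, -1],
  [0, 0, 0, 0, -1],
  [0, 0, 2, 0, -1],
  [0, 0, 30, 0, -1],
])

```text
t: 11.3
tool_pos: [0.5796, 0.2022, 0.0492]
eef_rot: [0.998, -0.063, -0.005, 0.003]
force: [-0.4, 0.1, -1.0]
grip_width: 0.0867
grasp_force: 0.0
```

Call:
drive_tool([
  [0, 0, 40, 0, -1],
  [-12, -40, 20, 1, -1],
  [-12, -40, 0, 1, -1],
  [-12, -40, 0, 1, -1],
  [-12, -40, 0, 1, -1],
])

```text
t: 11.72
tool_pos: [0.5361, 0.0474, 0.1132]
eef_rot: [1.0, -0.026, 0.001, -0.0]
force: [0.7, -0.2, -0.3]
grip_width: 0.0868
grasp_force: 0.0
```

Call:
drive_tool([
  [-12, -40, 0, 1, -1],
  [-12, -40, 0, 1, -1],
  [-12, -40, 0, 1, -1],
  [-12, -40, 0, 1, -1],
  [-12, -40, 0, 1, -1],
])

```text
t: 12.13
tool_pos: [0.4761, -0.1526, 0.1129]
eef_rot: [1.0, 0.017, 0.0, 0.0]
force: [0.8, -0.0, -0.6]
grip_width: 0.0873
grasp_force: 0.0
```

Call:
drive_tool([
  [-16, -40, 0, 1, -1],
  [-16, -40, 0, 1, -1],
  [-16, -40, 0, 1, -1],
  [0, 0, 0, 0, -1],
  [0, 0, 0, 0, -1],
])

```text
t: 12.55
tool_pos: [0.4294, -0.2689, 0.1125]
eef_rot: [0.999, 0.04, 0.0, 0.0]
force: [-0.2, -0.4, -0.4]
grip_width: 0.0866
grasp_force: 0.0
```

```bash
python3 - <<'E'
from h import *
im=look(("A",(.6,-.315),.016),("B",(.455,-.085),.008),("C",(.405,-.274),.008),("P",(.583,.203),.026))
cv2.imwrite("pics/top2.png",cv2.resize(im["pixels"][90:370,100:500],None,fx=2,fy=2,interpolation=cv2.INTER_CUBIC))
E
```

```text
A 779 0.0149 (array([ 643. , -311.4,   78. ]), np.float64(-0.526))
B 191 -0.0011 (array([411.1, -97.6, 152.7]), np.float64(-0.096))
C 564 0.0066 (array([ 391.7, -307.4,  191.1]), np.float64(-0.341))
P 2215 0.0233 (array([579.8, 203. , 173. ]), np.float64(-0.633))
[ 0.43006256 -0.26778395  0.11252603]
```

View pics/top2.png

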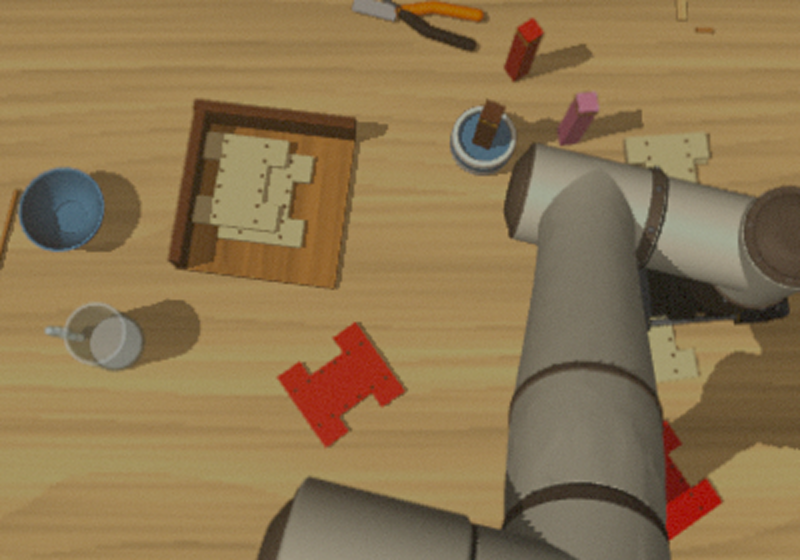

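Call:
drive_tool([
  [-22, -10, 0, 2, -1],
  [0, 0, -35, 0, -1],
  [0, 0, -35, 0, -1],
  [0, 0, -16, 0, -1],
  [0, 0, -5, 0, -1],
])

```text
t: 13.02
tool_pos: [0.4071, -0.2751, 0.0188]
eef_rot: [0.998, 0.061, -0.003, -0.001]
force: [-1.0, 0.1, -1.1]
grip_width: 0.0872
grasp_force: 0.0
```

Call:
drive_tool([
  [0, 0, 0, 0, -1],
  [0, 0, 0, 0, -1],
  [0, 0, 0, 0, -1],
])

```text
t: 13.27
tool_pos: [0.4101, -0.2769, 0.0228]
eef_rot: [0.998, 0.061, 0.001, 0.001]
force: [0.4, -0.1, 0.4]
grip_width: 0.0871
grasp_force: 0.0
```

```bash
python3 - <<'E'
from h import *
import h
im=look(("P",(.583,.203),.026))
u,v=np.round(proj(im,(.583,.203,.02))).astype(int)
cv2.imwrite("pics/p2.png",cv2.resize(im["pixels"][v-55:v+55,u-60:u+60],None,fx=5,fy=5,interpolation=cv2.INTER_CUBIC))
W=world(im);m=pale(im)
for zt,lo,hi in((.026,.0225,.04),(.018,.012,.0215)):
    near=(np.hypot(W[...,0]-.583,W[...,1]-.203)<.11)&(m>0)&(cv2.medianBlur(np.nan_to_num(W[...,2]).astype(np.float32),5)>lo)&(cv2.medianBlur(np.nan_to_num(W[...,2]).astype(np.float32),5)<hi)
    print(near.sum(),fitbase(im,m*near,(.583,.203),zt))
E
```

```text
P 2211 0.0234 (array([579.8, 203.2,  -7. ]), np.float64(-0.632))
[ 0.40999399 -0.27703374  0.02289515]
1466 (array([600.6, 234.6,  -7.8]), np.float64(-0.89))
779 (array([579.9, 200.5,  -5.9]), np.float64(-0.458))
```

View pics/p2.png

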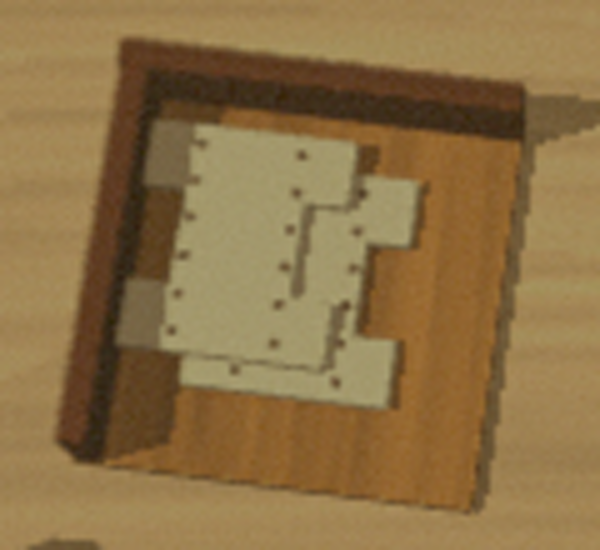

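Call:
drive_tool([
  [-2, -1, -10, 0, -1],
  [0, 0, -9, 0, -1],
  [0, 0, 0, 0, -1],
  [0, 0, 0, 0, 1],
  [0, 0, 0, 0, 1],
])

```text
t: 13.73
tool_pos: [0.4068, -0.2782, 0.0028]
eef_rot: [0.998, 0.06, 0.0, 0.0]
force: [-0.4, -0.2, 0.6]
grip_width: 0.08
grasp_force: 0.0
```

Call:
drive_tool([
  [0, 0, 0, 0, 1],
  [0, 0, 0, 0, 1],
  [0, 0, 0, 0, 1],
  [0, 0, 0, 0, 1],
  [0, 0, 0, 0, 1],
])

```text
t: 14.15
tool_pos: [0.4067, -0.2781, 0.0027]
eef_rot: [0.998, 0.06, 0.0, 0.0]
force: [0.9, -0.9, 2.4]
grip_width: 0.0616
grasp_force: 30.0
```

Call:
drive_tool([
  [0, 0, 5, 0, 1],
  [0, 0, 25, 0, 1],
  [0, 0, 38, 0, 1],
  [0, 0, 38, 0, 1],
  [14, 38, 0, -1, 1],
])

```text
t: 14.57
tool_pos: [0.4241, -0.2448, 0.1156]
eef_rot: [0.999, 0.048, 0.007, 0.003]
force: [3.2, -1.0, -0.3]
grip_width: 0.0617
grasp_force: 30.0
```

Call:
drive_tool([
  [14, 38, 0, -1, 1],
  [14, 38, 0, -1, 1],
  [14, 38, 0, -1, 1],
  [14, 38, 0, -1, 1],
  [14, 38, 0, -1, 1],
])

```text
t: 14.98
tool_pos: [0.4905, -0.0482, 0.1089]
eef_rot: [1.0, 0.007, 0.0, -0.0]
force: [-0.1, -1.5, -0.8]
grip_width: 0.0612
grasp_force: 30.0
```

Call:
drive_tool([
  [14, 38, 0, -1, 1],
  [14, 38, 0, -1, 1],
  [14, 38, 0, -1, 1],
  [14, 38, 0, -1, 1],
  [14, 38, 0, -1, 1],
])

```text
t: 15.4
tool_pos: [0.5604, 0.142, 0.1087]
eef_rot: [0.999, -0.036, -0.0, 0.0]
force: [0.9, -0.8, -0.5]
grip_width: 0.0613
grasp_force: 30.0
```

Call:
drive_tool([
  [14, 38, 0, -1, 1],
  [9, 29, 0, -2, 1],
  [0, 0, 0, 0, 1],
  [0, 0, 0, 0, 1],
  [0, 0, 0, 0, 1],
])

```text
t: 15.82
tool_pos: [0.5827, 0.2065, 0.108]
eef_rot: [0.998, -0.062, -0.001, 0.0]
force: [-0.1, -0.2, -0.8]
grip_width: 0.0609
grasp_force: 30.0
```

Call:
drive_tool([
  [1, 2, -35, 0, 1],
  [0, 0, -28, 0, 1],
  [0, 0, -12, 0, 1],
  [0, 0, -4, 0, 1],
  [0, 0, 0, 0, 1],
])

```text
t: 16.23
tool_pos: [0.5842, 0.2075, 0.0295]
eef_rot: [0.998, -0.063, -0.001, 0.001]
force: [0.5, -0.6, 0.6]
grip_width: 0.0611
grasp_force: 30.0
```

Call:
drive_tool([
  [0, 0, 0, 0, 1],
  [0, 0, -1, 0, 1],
  [0, 0, 0, 0, -1],
  [0, 0, 0, 0, -1],
  [0, 0, 0, 0, -1],
])

```text
t: 16.65
tool_pos: [0.5847, 0.209, 0.0289]
eef_rot: [0.998, -0.062, 0.0, -0.0]
force: [0.5, -0.7, -0.2]
grip_width: 0.074
grasp_force: 0.0
```

Call:
drive_tool([
  [0, 0, 0, 0, -1],
  [0, 0, 0, 0, -1],
  [0, 0, 0, 0, -1],
  [0, 0, 2, 0, -1],
  [0, 0, 30, 0, -1],
])

```text
t: 17.07
tool_pos: [0.5806, 0.207, 0.0552]
eef_rot: [0.998, -0.063, -0.005, 0.003]
force: [-0.0, 0.5, -0.0]
grip_width: 0.0867
grasp_force: 0.0
```

Call:
drive_tool([
  [0, 0, 40, 0, -1],
  [-10, -40, 30, 1, -1],
  [-10, -40, 30, 1, -1],
  [-10, -40, 0, 1, -1],
  [-10, -40, 0, 1, -1],
])

```text
t: 17.48
tool_pos: [0.5486, 0.063, 0.1518]
eef_rot: [1.0, -0.026, 0.002, -0.001]
force: [-0.9, -1.1, -0.5]
grip_width: 0.087
grasp_force: 0.0
```

Call:
drive_tool([
  [0, -40, 0, 1, -1],
  [0, -40, 0, 1, -1],
  [0, -40, 0, 1, -1],
  [10, -40, 0, 1, -1],
  [10, -40, 0, 1, -1],
])

```text
t: 17.9
tool_pos: [0.5678, -0.1383, 0.1501]
eef_rot: [1.0, 0.017, 0.0, -0.0]
force: [0.6, 0.3, 0.1]
grip_width: 0.087
grasp_force: 0.0
```

```bash
python3 - <<'E'
from h import *
import h
for h.PT in (.565,.64): im=look(("A",(.606,-.316),.016),("P",(.583,.203),.034))
cv2.imwrite("pics/top3.png",im["pixels"][90:370,100:500])
E
```

```text
A 1202 0.015 (array([ 604.3, -316.7,    1.8]), np.float64(-0.591))
P 2249 0.0319 (array([579.3, 205.7, 174.5]), np.float64(-0.614))
[ 0.56959088 -0.14432043  0.14991418]
A 89 0.0156 (array([ 569.9, -280.2,  178.5]), np.float64(-0.059))
P 1809 0.0325 (array([585.6, 211. , 170.5]), np.float64(-0.701))
[ 0.56874794 -0.14138806  0.14942658]
```

Call:
drive_tool([
  [7, -35, 0, 1, -1],
  [7, -35, 0, 1, -1],
  [7, -35, 0, 0, -1],
  [7, -35, 0, 0, -1],
  [8, -34, -30, 0, -1],
])

```text
t: 18.42
tool_pos: [0.6073, -0.3104, 0.1284]
eef_rot: [0.999, 0.034, 0.006, 0.003]
force: [2.2, -0.1, 1.2]
grip_width: 0.0871
grasp_force: 0.0
```

Call:
drive_tool([
  [0, 0, -40, 0, -1],
  [0, 0, -30, 0, -1],
  [0, 0, -15, 0, -1],
  [0, 0, 0, 0, -1],
  [0, 0, 0, 0, -1],
])

```text
t: 18.83
tool_pos: [0.6032, -0.3069, 0.0367]
eef_rot: [0.999, 0.034, -0.001, -0.0]
force: [0.5, -0.1, 0.2]
grip_width: 0.0873
grasp_force: 0.0
```

Call:
drive_tool([
  [0, 0, 0, 0, -1],
  [0, 0, 0, 0, -1],
])

```text
t: 19.0
tool_pos: [0.605, -0.3073, 0.0397]
eef_rot: [0.999, 0.034, 0.002, 0.001]
force: [0.1, -0.4, 0.1]
grip_width: 0.0872
grasp_force: 0.0
```

```bash
python3 - <<'E'
from h import *
s=get_image("scene"); u,v=np.round(proj(s,(.606,-.316,.02))).astype(int)
cv2.imwrite("pics/s3.png",cv2.resize(s["pixels"][max(v-50,0):v+50,u-60:u+60],None,fx=5,fy=5,interpolation=cv2.INTER_CUBIC))
E
```

```text
(no output)
```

View pics/s3.png

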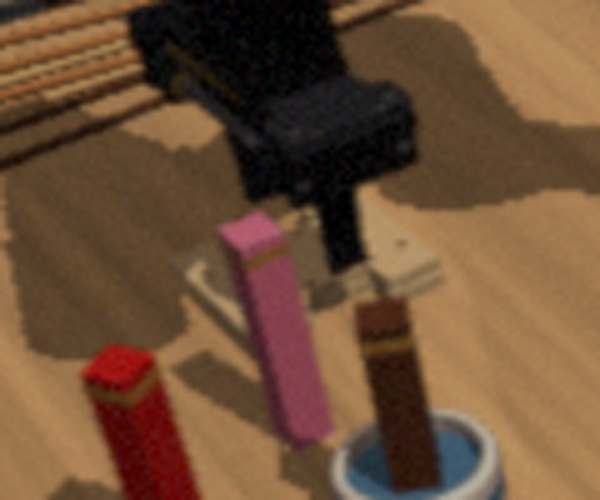

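Call:
drive_tool([
  [1, -9, 0, 0, -1],
  [0, 0, -18, 0, -1],
  [0, 0, -8, 0, -1],
  [0, 0, -3, 0, -1],
  [0, 0, 0, 0, -1],
])

```text
t: 19.47
tool_pos: [0.6036, -0.3162, 0.0074]
eef_rot: [0.999, 0.034, -0.001, -0.0]
force: [0.2, 0.2, -0.2]
grip_width: 0.0869
grasp_force: 0.0
```

Call:
drive_tool([
  [0, 0, 0, 0, -1],
  [0, 0, 0, 0, 1],
  [0, 0, 0, 0, 1],
  [0, 0, 0, 0, 1],
  [0, 0, 0, 0, 1],
])

```text
t: 19.88
tool_pos: [0.6046, -0.3162, 0.0088]
eef_rot: [0.999, 0.034, 0.0, 0.0]
force: [0.6, -0.2, -0.2]
grip_width: 0.0681
grasp_force: 0.0
```

Call:
drive_tool([
  [0, 0, 0, 0, 1],
  [0, 0, 0, 0, 1],
  [0, 0, 0, 0, 1],
  [0, 0, 0, 0, 1],
  [0, 0, 0, 0, 1],
])

```text
t: 20.3
tool_pos: [0.6045, -0.3162, 0.0086]
eef_rot: [0.999, 0.034, 0.0, 0.0]
force: [0.1, 0.6, 1.6]
grip_width: 0.0616
grasp_force: 30.0
```

Call:
drive_tool([
  [0, 0, 5, 0, 1],
  [0, 0, 25, 0, 1],
  [0, 0, 35, 0, 1],
  [0, 0, 35, 0, 1],
  [0, 0, 35, 0, 1],
])

```text
t: 20.72
tool_pos: [0.6039, -0.316, 0.1445]
eef_rot: [0.999, 0.034, -0.001, -0.0]
force: [1.1, -0.1, -0.5]
grip_width: 0.0612
grasp_force: 30.0
```

Call:
drive_tool([
  [-15, 30, 25, -1, 1],
  [-15, 38, 20, -1, 1],
  [-15, 40, 0, -1, 1],
  [-15, 40, 0, -1, 1],
  [0, 40, 0, -1, 1],
])

```text
t: 21.13
tool_pos: [0.5434, -0.1322, 0.1873]
eef_rot: [1.0, -0.011, -0.0, -0.0]
force: [0.5, 0.3, -0.2]
grip_width: 0.0616
grasp_force: 30.0
```

Call:
drive_tool([
  [0, 40, 0, -1, 1],
  [0, 40, 0, -1, 1],
  [0, 40, 0, -1, 1],
  [0, 40, 0, -1, 1],
  [0, 40, 0, -1, 1],
])

```text
t: 21.55
tool_pos: [0.5458, 0.0684, 0.1868]
eef_rot: [0.999, -0.054, 0.0, -0.0]
force: [0.9, 0.3, -1.2]
grip_width: 0.0612
grasp_force: 30.0
```

Call:
drive_tool([
  [10, 40, -25, -1, 1],
  [15, 40, -35, 0, 1],
  [14, 38, -25, 0, 1],
  [0, 18, 0, 0, 1],
  [0, 0, 0, 0, 1],
])

```text
t: 21.97
tool_pos: [0.5782, 0.1856, 0.1144]
eef_rot: [0.998, -0.06, -0.001, 0.001]
force: [-0.3, -0.7, -0.8]
grip_width: 0.0618
grasp_force: 30.0
```

Call:
drive_tool([
  [0, 0, 0, 0, 1],
  [0, 0, 0, 0, 1],
])

```text
t: 22.13
tool_pos: [0.5785, 0.1821, 0.117]
eef_rot: [0.998, -0.062, 0.0, -0.0]
force: [0.1, -0.2, 0.1]
grip_width: 0.0611
grasp_force: 30.0
```

```bash
python3 - <<'E'
from h import *
import h
for h.PT in (.565,.64): im=look(("A",(.606,-.316),.008))
E
```

```text
A 1835 0.0068 (array([ 606.8, -315. ,  181.5]), np.float64(-0.77))
[0.57861069 0.18175612 0.1173255 ]
A 1305 0.0074 (array([ 603.9, -315.5,  181.5]), np.float64(-0.845))
[0.57871108 0.18157205 0.11750096]
```

Call:
drive_tool([
  [5, 27, -30, 0, 1],
  [0, 0, -30, 0, 1],
  [0, 0, -12, 0, 1],
  [0, 0, 0, 0, 1],
  [0, 0, 0, 0, 1],
])

```text
t: 22.65
tool_pos: [0.5838, 0.2085, 0.045]
eef_rot: [0.998, -0.062, -0.0, 0.0]
force: [-0.3, 0.3, -0.2]
grip_width: 0.0613
grasp_force: 30.0
```

Call:
drive_tool([
  [0, 0, -5, 0, 1],
  [0, 0, 0, 0, 1],
  [0, 0, 0, 0, 1],
])

```text
t: 22.9
tool_pos: [0.5842, 0.2095, 0.0409]
eef_rot: [0.998, -0.062, 0.001, -0.001]
force: [-0.6, 0.1, -0.3]
grip_width: 0.0615
grasp_force: 30.0
```

Down 5, release, and return for the last base.

Call:
drive_tool([
  [0, 0, -4, 0, 1],
  [0, 0, -1, 0, 1],
  [0, 0, 0, 0, 1],
  [0, 0, 0, 0, -1],
  [0, 0, 0, 0, -1],
])

```text
t: 23.32
tool_pos: [0.5838, 0.2096, 0.0348]
eef_rot: [0.998, -0.062, 0.0, -0.0]
force: [-0.3, 0.2, 0.2]
grip_width: 0.0685
grasp_force: 0.0
```

Call:
drive_tool([
  [0, 0, 0, 0, -1],
  [0, 0, 0, 0, -1],
  [0, 0, 0, 0, -1],
  [0, 0, 0, 0, -1],
  [0, 0, 3, 0, -1],
])

```text
t: 23.73
tool_pos: [0.5832, 0.2093, 0.0371]
eef_rot: [0.998, -0.062, -0.001, 0.0]
force: [-0.2, 0.2, -0.4]
grip_width: 0.0863
grasp_force: 0.0
```

Call:
drive_tool([
  [0, 0, 30, 0, -1],
  [0, 0, 40, 0, -1],
  [-10, -40, 30, 1, -1],
  [-10, -40, 30, 1, -1],
  [-10, -40, 0, 1, -1],
])

```text
t: 24.15
tool_pos: [0.5606, 0.1052, 0.1627]
eef_rot: [0.999, -0.034, 0.006, -0.002]
force: [1.0, -1.1, 0.5]
grip_width: 0.087
grasp_force: 0.0
```

Call:
drive_tool([
  [0, -40, 0, 1, -1],
  [0, -40, 0, 1, -1],
  [0, -40, 0, 1, -1],
  [0, -40, 0, 1, -1],
  [0, -40, 0, 1, -1],
])

```text
t: 24.57
tool_pos: [0.557, -0.0976, 0.1573]
eef_rot: [1.0, 0.008, 0.0, -0.0]
force: [0.7, 0.3, 0.4]
grip_width: 0.0871
grasp_force: 0.0
```

Call:
drive_tool([
  [10, -40, 0, 1, -1],
  [10, -40, 0, 0, -1],
  [10, -40, 0, 0, -1],
  [10, -40, 0, 0, -1],
  [10, -40, -30, 0, -1],
])

```text
t: 24.98
tool_pos: [0.6091, -0.2928, 0.1377]
eef_rot: [1.0, 0.016, 0.006, 0.003]
force: [1.7, 0.0, 2.2]
grip_width: 0.0868
grasp_force: 0.0
```

Call:
drive_tool([
  [0, 0, -40, 0, -1],
  [0, 0, -20, 0, -1],
  [0, 0, 0, 0, -1],
  [0, 0, 0, 0, -1],
  [0, 0, 0, 0, -1],
])

```text
t: 25.4
tool_pos: [0.6069, -0.2887, 0.0743]
eef_rot: [1.0, 0.017, 0.002, 0.001]
force: [0.7, 0.2, 0.1]
grip_width: 0.0871
grasp_force: 0.0
```

```bash
python3 - <<'E'
from h import *
im=look(("P",(.584,.208),.042)); W=world(im)
cv2.imwrite("pics/top4.png",im["pixels"])
u,v=np.round(proj(im,(.583,.203,.02))).astype(int)
cv2.imwrite("pics/p4.png",cv2.resize(im["pixels"][v-55:v+55,u-60:u+60],None,fx=5,fy=5,interpolation=cv2.INTER_CUBIC))
E
```

```text
P 2264 0.04 (array([577.9, 205.3, 174.7]), np.float64(-0.615))
[ 0.60726229 -0.28861114  0.07491939]
```

View pics/p4.png

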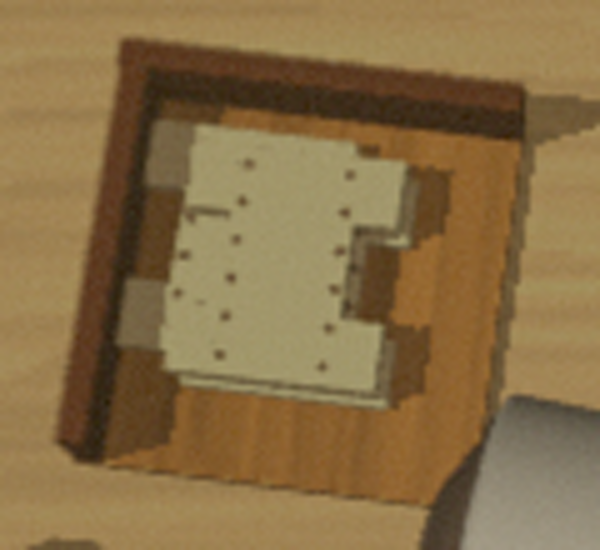

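Call:
drive_tool([
  [-3, -27, 0, 0, -1],
  [0, 0, -30, 0, -1],
  [0, 0, -20, 0, -1],
  [0, 0, -10, 0, -1],
  [0, 0, 0, 0, -1],
])

```text
t: 25.87
tool_pos: [0.6019, -0.3149, 0.0113]
eef_rot: [1.0, 0.017, -0.001, -0.0]
force: [-0.7, -0.1, -0.4]
grip_width: 0.0869
grasp_force: 0.0
```

Call:
drive_tool([
  [0, 0, 0, 0, -1],
  [0, 0, -7, 0, -1],
  [0, 0, -4, 0, -1],
  [0, 0, 0, 0, -1],
  [0, 0, 0, 0, -1],
])

```text
t: 26.28
tool_pos: [0.6026, -0.3154, 0.0014]
eef_rot: [1.0, 0.016, 0.0, 0.0]
force: [0.1, 1.2, 0.4]
grip_width: 0.0869
grasp_force: 0.0
```

Call:
drive_tool([
  [0, 0, 0, 0, 1],
  [0, 0, 0, 0, 1],
  [0, 0, 0, 0, 1],
  [0, 0, 0, 0, 1],
  [0, 0, 0, 0, 1],
])

```text
t: 26.7
tool_pos: [0.6025, -0.3156, 0.0013]
eef_rot: [1.0, 0.016, 0.0, 0.0]
force: [-0.5, -0.6, 1.2]
grip_width: 0.0614
grasp_force: 25.5
```

Call:
drive_tool([
  [0, 0, 0, 0, 1],
  [0, 0, 0, 0, 1],
  [0, 0, 0, 0, 1],
  [0, 0, 0, 0, 1],
])

```text
t: 27.03
tool_pos: [0.6025, -0.3156, 0.0012]
eef_rot: [1.0, 0.016, 0.0, 0.0]
force: [-0.5, 0.7, 0.7]
grip_width: 0.0614
grasp_force: 30.0
```

Call:
drive_tool([
  [0, 0, 5, 0, 1],
  [0, 0, 25, 0, 1],
  [0, 0, 35, 0, 1],
  [0, 0, 35, 0, 1],
  [0, 0, 35, 0, 1],
])

```text
t: 27.45
tool_pos: [0.6021, -0.3154, 0.1376]
eef_rot: [1.0, 0.016, -0.0, -0.0]
force: [1.1, -0.0, -0.9]
grip_width: 0.0614
grasp_force: 30.0
```

Call:
drive_tool([
  [-15, 30, 30, -1, 1],
  [-15, 36, 25, -1, 1],
  [-15, 38, 0, -1, 1],
  [-13, 38, 0, -1, 1],
  [0, 40, 0, -1, 1],
])

```text
t: 27.87
tool_pos: [0.5444, -0.1382, 0.1875]
eef_rot: [1.0, -0.029, 0.0, -0.0]
force: [0.9, -0.1, -0.9]
grip_width: 0.0615
grasp_force: 30.0
```

Call:
drive_tool([
  [0, 40, 0, -1, 1],
  [0, 40, 0, -1, 1],
  [0, 40, 0, -1, 1],
  [0, 40, 0, -1, 1],
  [0, 40, 0, 0, 1],
])

```text
t: 28.28
tool_pos: [0.5465, 0.0625, 0.187]
eef_rot: [0.998, -0.062, 0.0, -0.0]
force: [1.2, 0.0, -0.0]
grip_width: 0.0611
grasp_force: 30.0
```

Call:
drive_tool([
  [10, 35, -20, 0, 1],
  [15, 35, -20, 0, 1],
  [14, 35, -20, 0, 1],
  [0, 30, 0, 0, 1],
  [0, 0, 0, 0, 1],
])

```text
t: 28.7
tool_pos: [0.5853, 0.1983, 0.1257]
eef_rot: [0.998, -0.06, -0.001, 0.0]
force: [0.4, -0.9, -0.5]
grip_width: 0.0613
grasp_force: 30.0
```

Call:
drive_tool([
  [0, 0, 0, 0, 1],
  [0, 0, 0, 0, 1],
])

```text
t: 28.87
tool_pos: [0.585, 0.1936, 0.1277]
eef_rot: [0.998, -0.062, -0.0, 0.0]
force: [0.1, -0.3, -0.6]
grip_width: 0.0615
grasp_force: 30.0
```

Call:
drive_tool([
  [-1, 15, -30, 0, 1],
  [0, 0, -30, 0, 1],
  [0, 0, -14, 0, 1],
  [0, 0, 0, 0, 1],
  [0, 0, 0, 0, 1],
])

```text
t: 29.28
tool_pos: [0.5844, 0.2074, 0.0538]
eef_rot: [0.998, -0.063, -0.0, 0.0]
force: [-0.2, -0.7, 0.3]
grip_width: 0.0615
grasp_force: 30.0
```

Call:
drive_tool([
  [0, 0, -5, 0, 1],
  [0, 0, 0, 0, 1],
  [0, 0, 0, 0, 1],
])

```text
t: 29.53
tool_pos: [0.5849, 0.2087, 0.0498]
eef_rot: [0.998, -0.062, 0.001, -0.001]
force: [0.4, 1.3, -0.2]
grip_width: 0.0618
grasp_force: 30.0
```

Call:
drive_tool([
  [0, 0, -4, 0, 1],
  [0, 0, -2, 0, 1],
  [0, 0, 0, 0, 1],
  [0, 0, 0, 0, -1],
  [0, 0, 0, 0, -1],
])

```text
t: 29.95
tool_pos: [0.5843, 0.2088, 0.0425]
eef_rot: [0.998, -0.062, 0.0, -0.0]
force: [-0.2, 1.1, -0.2]
grip_width: 0.0685
grasp_force: 0.0
```

Call:
drive_tool([
  [0, 0, 0, 0, -1],
  [0, 0, 0, 0, -1],
  [0, 0, 0, 0, -1],
  [0, 0, 0, 0, -1],
  [0, 0, 3, 0, -1],
])

```text
t: 30.37
tool_pos: [0.5838, 0.2085, 0.0449]
eef_rot: [0.998, -0.062, -0.001, 0.0]
force: [-0.2, 1.5, -0.1]
grip_width: 0.0863
grasp_force: 0.0
```

Call:
drive_tool([
  [0, 0, 30, 0, -1],
  [0, 0, 40, 0, -1],
  [-20, -36, 40, 0, -1],
  [-20, -36, 40, 0, -1],
  [-20, -36, 0, 0, -1],
])

```text
t: 30.78
tool_pos: [0.5394, 0.1222, 0.1803]
eef_rot: [0.998, -0.06, 0.007, -0.003]
force: [1.8, -0.0, 0.6]
grip_width: 0.087
grasp_force: 0.0
```

Call:
drive_tool([
  [-20, -36, 0, 0, -1],
  [-20, -36, 0, 0, -1],
  [0, 0, 0, 0, -1],
])

```text
t: 31.03
tool_pos: [0.4905, 0.0439, 0.1739]
eef_rot: [0.998, -0.064, -0.002, 0.0]
force: [-0.1, 0.8, -0.0]
grip_width: 0.0872
grasp_force: 0.0
```

```bash
python3 - <<'E'
from h import *
im=look(("P",(.584,.208),.05)); W=world(im)
print([ (b["p"],b["location"]) for b in boxes_of("base1","top")])
u,v=np.round(proj(im,(.647,-.08,.1))).astype(int)
a=im["pixels"][v-40:v+40,u-50:u+70]
u,v=np.round(proj(im,(.583,.203,.02))).astype(int)
b=im["pixels"][v-40:v+40,u-60:u+60]
cv2.imwrite("pics/p5.png",cv2.resize(np.vstack([a,b]),None,fx=3.7,fy=3.7,interpolation=cv2.INTER_CUBIC))
for c in("top","scene"):
    im=get_image(c);W=world(im);p=im["pixels"].astype(int)
    near=(np.hypot(W[...,0]-.645,W[...,1]+.07)<.06)
    dark=near&(p.sum(2)<230)&(p[...,2]>p[...,0])
    for lo in(.06,.08,.1,.12,.132):
        k=dark&(W[...,2]>lo)&(W[...,2]<lo+.02); print(c,lo,k.sum(),np.nanmean(W[k],0).round(3), np.nanmax(W[k][:,2]) if k.any() else 0)
    k=dark&(W[...,2]>.125); 
    if k.sum()>5: print(cv2.minAreaRect((W[k][:,:2]*1000).astype(np.float32)))
E
```

```text
P 448 0.0483 (array([625.1, 223.8,  77.9]), np.float64(-0.288))
[0.49311147 0.04586141 0.17429397]
[(0.88, [0.2214, -0.278, 0.0063]), (0.87, [0.6355, 0.2273, 0.0476]), (0.58, [0.6479, 0.2677, 0.0256]), (0.58, [0.3627, 0.0826, 0.0092])]
top 0.06 25 [ 0.642 -0.07   0.07 ] 0.07971706647136999
top 0.08 27 [ 0.643 -0.069  0.089] 0.09846573061119221
top 0.1 35 [ 0.642 -0.069  0.11 ] 0.11999804110381046
top 0.12 101 [ 0.65  -0.072  0.135] 0.13998520364547334
top 0.132 94 [ 0.651 -0.073  0.137] 0.1432123848562253
((652.4820556640625, -72.72695922851562), (24.32303237915039, 24.944995880126953), 66.708984375)
scene 0.06 70 [ 0.657 -0.063  0.071] 0.07987344592138147
scene 0.08 64 [ 0.657 -0.063  0.089] 0.09983322995626469
scene 0.1 83 [ 0.656 -0.063  0.11 ] 0.11982414360626835
scene 0.12 135 [ 0.655 -0.068  0.133] 0.13915282637952783
scene 0.132 88 [ 0.654 -0.071  0.137] 0.13915282637952783
((652.9213256835938, -71.8126220703125), (28.036930084228516, 23.557327270507812), 64.96426391601562)
```

View pics/p5.png

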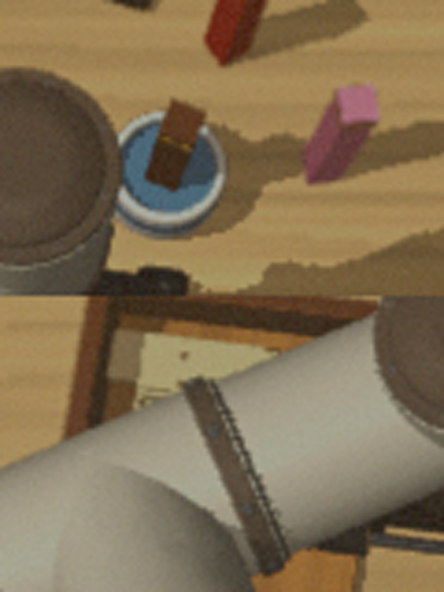

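Call:
drive_tool([
  [32, -24, 0, -4, -1],
  [32, -24, 0, -4, -1],
  [32, -24, 0, -4, -1],
  [32, -24, 0, -4, -1],
  [30, -22, 0, -1, -1],
])

```text
t: 31.65
tool_pos: [0.6558, -0.0698, 0.1728]
eef_rot: [0.978, -0.21, -0.0, 0.0]
force: [-0.5, 1.4, 0.6]
grip_width: 0.0867
grasp_force: 0.0
```

Call:
drive_tool([
  [0, 0, 0, 0, -1],
  [0, 0, 0, 0, -1],
  [0, 0, 0, 0, -1],
  [0, 0, 0, 0, -1],
])

```text
t: 31.98
tool_pos: [0.6528, -0.0683, 0.1734]
eef_rot: [0.978, -0.208, -0.0, 0.0]
force: [0.1, -0.2, -0.0]
grip_width: 0.0872
grasp_force: 0.0
```

```bash
python3 - <<'E'
from h import *
im=look(("P",(.584,.208),.05),)
u,v=np.round(proj(im,(.583,.203,.02))).astype(int)
a=im["pixels"][v-50:v+50,u-60:u+60]
s=get_image("scene");u,v=np.round(proj(s,(.6,.203,.03))).astype(int)
b=s["pixels"][v-50:v+50,u-60:u+60]
cv2.imwrite("pics/p6.png",cv2.resize(np.hstack([a,b]),None,fx=3.3,fy=3.3,interpolation=cv2.INTER_CUBIC))
print(observe()["eef_rot"])
E
```

```text
P 2334 0.048 (array([589.1, 227.2, -11.4]), np.float64(-0.603))
[ 0.65277685 -0.06824056  0.17385702]
[ 9.78117133e-01 -2.08054828e-01  2.25609480e-04 -1.08603056e-04]
```

View pics/p6.png

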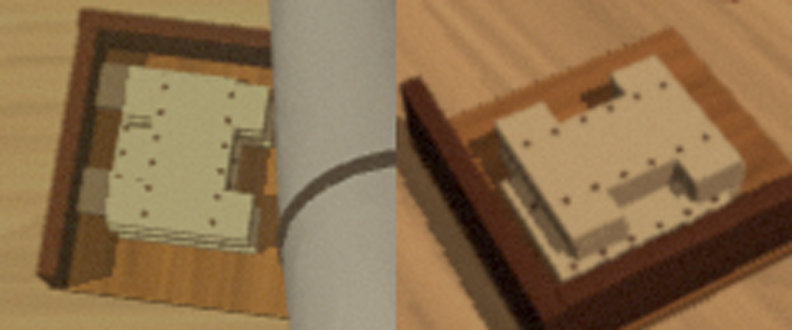

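Call:
drive_tool([
  [0, -4, 0, 0, -1],
  [0, 0, -30, 0, -1],
  [0, 0, -35, 0, -1],
  [0, 0, -20, 0, -1],
  [0, 0, -9, 0, -1],
])

```text
t: 32.5
tool_pos: [0.6507, -0.0733, 0.0764]
eef_rot: [0.978, -0.209, -0.003, 0.001]
force: [-1.4, 0.1, -0.3]
grip_width: 0.0864
grasp_force: 0.0
```

Call:
drive_tool([
  [0, 0, 0, 0, -1],
  [0, 0, 0, 0, -1],
  [0, 0, 0, 0, 1],
  [0, 0, 0, 0, 1],
  [0, 0, 0, 0, 1],
])

```text
t: 32.92
tool_pos: [0.6542, -0.0735, 0.0813]
eef_rot: [0.978, -0.209, 0.002, -0.0]
force: [-0.5, 0.5, -0.2]
grip_width: 0.0746
grasp_force: 0.0
```

Call:
drive_tool([
  [0, 0, 0, 0, 1],
  [0, 0, 0, 0, 1],
  [0, 0, 0, 0, 1],
  [0, 0, 0, 0, 1],
  [0, 0, 0, 0, 1],
])

```text
t: 33.33
tool_pos: [0.6532, -0.0735, 0.0796]
eef_rot: [0.978, -0.209, -0.0, 0.0]
force: [-0.2, -0.5, 0.5]
grip_width: 0.0419
grasp_force: 0.0
```

Call:
drive_tool([
  [0, 0, 0, 0, 1],
  [0, 0, 0, 0, 1],
  [0, 0, 0, 0, 1],
  [0, 0, 0, 0, 1],
  [0, 0, 0, 0, 1],
])

```text
t: 33.75
tool_pos: [0.6532, -0.0735, 0.0795]
eef_rot: [0.978, -0.209, -0.0, -0.0]
force: [1.2, 0.3, -1.0]
grip_width: 0.024
grasp_force: 30.0
```

Call:
drive_tool([
  [0, 0, 5, 0, 1],
  [0, 0, 20, 0, 1],
  [0, 0, 35, 0, 1],
  [0, 0, 35, 0, 1],
  [0, 0, 0, 0, 1],
])

```text
t: 34.17
tool_pos: [0.6578, -0.074, 0.1837]
eef_rot: [0.978, -0.208, 0.008, -0.001]
force: [1.0, 0.1, 0.7]
grip_width: 0.0239
grasp_force: 30.0
```

Call:
drive_tool([
  [-12, 35, 0, 3, 1],
  [-12, 35, 0, 3, 1],
  [-12, 35, 0, 3, 1],
  [-12, 35, 0, 3, 1],
  [-12, 35, 0, 3, 1],
])

```text
t: 34.58
tool_pos: [0.5924, 0.1028, 0.1748]
eef_rot: [0.997, -0.079, 0.0, -0.0]
force: [0.3, 0.6, -1.8]
grip_width: 0.0237
grasp_force: 30.0
```

Call:
drive_tool([
  [-15, 36, 0, 2, 1],
  [0, 0, -20, 0, 1],
  [0, 0, 0, 0, 1],
  [0, 0, 0, 0, 1],
  [0, 0, 0, 0, 1],
])

```text
t: 35.0
tool_pos: [0.5788, 0.1368, 0.155]
eef_rot: [0.998, -0.063, 0.0, 0.0]
force: [-0.7, -0.1, -0.3]
grip_width: 0.0238
grasp_force: 30.0
```

```bash
python3 - <<'E'
from h import *
for c in("top","scene"):
    im=get_image(c);W=world(im);p=im["pixels"].astype(int)
    o=observe()["tool_pos"]
    k=(np.hypot(W[...,0]-o[0],W[...,1]-o[1])<.04)&(W[...,2]>.06)&(W[...,2]<.15)&(p[...,2]>p[...,0]+12)
    print(c,k.sum(),np.nanpercentile(W[k][:,2],[1,50,99]) if k.any() else 0)
    u,v=np.round(proj(im,o-[0,0,.04])).astype(int)
    cv2.imwrite(f"pics/b_{c}.png",im["pixels"])
    if c=="scene": cv2.imwrite("pics/b7.png",cv2.resize(im["pixels"][v-75:v+60,u-90:u+90],None,fx=4,fy=4,interpolation=cv2.INTER_CUBIC))
print(observe())
E
```

```text
top 75 [0.0835746  0.11596814 0.1467774 ]
scene 341 [0.08450083 0.11768526 0.14834639]
{'t': 35.1, 'q': array([ 5.03636197e-01,  3.88194677e-01, -1.65224835e-01,  4.33484978e-04,
       -1.01611435e+00,  9.40900776e-01]), 'joint_velocities': array([-0.00209445, -0.00233482,  0.0005749 , -0.00300401,  0.0038551 ,
        0.00294847]), 'effort': array([ 2.75410982e-01, -3.81079996e+01,  1.75081819e+01,  3.93149436e+00,
        7.83285429e-02,  8.50045144e-04]), 'tool_pos': array([0.5791049 , 0.1365224 , 0.15536738]), 'eef_rot': array([ 9.98014956e-01, -6.29739301e-02,  6.31495896e-04, -1.83414727e-04]), 'force': array([-0.17916906, -0.24866782, -0.07202105]), 'moment': array([ 0.01390061, -0.02505842,  0.01476282]), 'grasp_force': 29.999576720874757, 'grip_width': 0.024017318586067954}
```

View pics/b7.png

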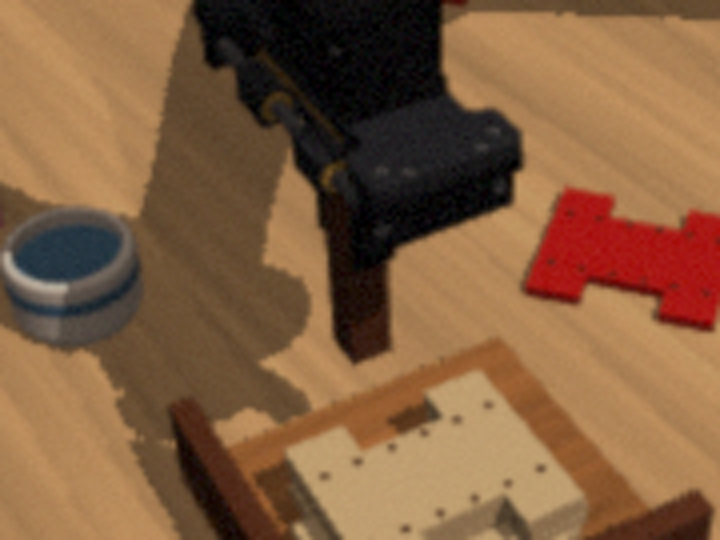

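Call:
drive_tool([
  [0, 0, -30, 0, 1],
  [0, 0, -20, 0, 1],
  [0, 0, -10, 0, 1],
  [0, 0, -5, 0, 1],
  [0, 0, 0, 0, 1],
])

```text
t: 35.52
tool_pos: [0.5784, 0.1368, 0.089]
eef_rot: [0.998, -0.063, -0.0, 0.0]
force: [-0.1, -0.7, -1.5]
grip_width: 0.0237
grasp_force: 30.0
```

Call:
drive_tool([
  [0, 0, 0, 0, 1],
  [0, 0, -5, 0, 1],
  [0, 0, 0, 0, 1],
  [0, 0, 0, 0, 1],
  [0, 0, 0, 0, 1],
])

```text
t: 35.93
tool_pos: [0.5785, 0.1376, 0.0851]
eef_rot: [0.998, -0.062, 0.0, -0.0]
force: [-0.4, -0.0, -1.3]
grip_width: 0.0241
grasp_force: 30.0
```

Call:
drive_tool([
  [1, 8, 0, 0, 1],
  [1, 6, 0, 0, 1],
  [1, 6, 0, 0, 1],
  [0, 3, 0, 0, 1],
  [0, 3, 0, 0, 1],
])

```text
t: 36.35
tool_pos: [0.5813, 0.1638, 0.0846]
eef_rot: [0.998, -0.062, -0.0, 0.001]
force: [0.2, -2.7, 0.4]
grip_width: 0.024
grasp_force: 30.0
```

Call:
drive_tool([
  [0, 3, 0, 0, 1],
  [1, 3, 0, 0, 1],
  [0, 3, 0, 0, 1],
  [0, 3, 0, 0, 1],
  [1, 3, 0, 0, 1],
])

```text
t: 36.77
tool_pos: [0.5827, 0.1782, 0.0844]
eef_rot: [0.998, -0.062, -0.001, 0.001]
force: [-1.0, -3.6, 0.9]
grip_width: 0.0241
grasp_force: 30.0
```

Call:
drive_tool([
  [0, 3, 0, 0, 1],
  [0, 3, 0, 0, 1],
  [1, 3, 0, 0, 1],
  [0, 2, 0, 0, 1],
  [0, 1, 0, 0, 1],
])

```text
t: 37.18
tool_pos: [0.5844, 0.1911, 0.0844]
eef_rot: [0.998, -0.062, 0.0, -0.0]
force: [-0.6, -3.2, -1.3]
grip_width: 0.0238
grasp_force: 30.0
```

Call:
drive_tool([
  [0, 1, 0, 0, 1],
  [0, 1, 0, 0, 1],
  [0, 1, 0, 0, 1],
  [0, 0, 0, 0, 1],
])

```text
t: 37.52
tool_pos: [0.5843, 0.1939, 0.0844]
eef_rot: [0.998, -0.062, 0.0, -0.0]
force: [0.0, -1.1, -1.4]
grip_width: 0.0238
grasp_force: 30.0
```

Call:
drive_tool([
  [0, 1, 0, 0, 1],
  [0, 1, 0, 0, 1],
  [0, 0, 0, 0, 1],
])

```text
t: 37.77
tool_pos: [0.5841, 0.1948, 0.0845]
eef_rot: [0.998, -0.062, -0.0, 0.001]
force: [0.9, -4.6, -1.2]
grip_width: 0.0239
grasp_force: 30.0
```

Call:
drive_tool([
  [0, 1, 0, 0, 1],
  [0, 1, 0, 0, 1],
  [0, 0, 0, 0, 1],
])

```text
t: 38.02
tool_pos: [0.584, 0.195, 0.0846]
eef_rot: [0.998, -0.062, -0.001, 0.002]
force: [1.3, -9.2, -0.3]
grip_width: 0.0238
grasp_force: 30.0
```

Call:
drive_tool([
  [-1, -8, 0, 0, 1],
  [0, 0, 20, 0, 1],
  [0, 0, 35, 0, 1],
  [-8, 6, 10, -7, 1],
  [-8, 6, 0, -7, 1],
])

```text
t: 38.43
tool_pos: [0.5702, 0.2037, 0.1543]
eef_rot: [0.982, -0.186, 0.004, -0.004]
force: [-0.4, 1.5, -0.9]
grip_width: 0.0239
grasp_force: 30.0
```

Call:
drive_tool([
  [-8, 6, 0, -7, 1],
  [-8, 6, 0, -7, 1],
  [-8, 6, 0, -7, 1],
  [-8, 6, 0, -7, 1],
  [-8, 6, 0, -7, 1],
])

```text
t: 38.85
tool_pos: [0.5273, 0.233, 0.1501]
eef_rot: [0.881, -0.473, 0.0, -0.002]
force: [0.3, 0.7, -1.5]
grip_width: 0.0241
grasp_force: 30.0
```

Call:
drive_tool([
  [-8, 6, 0, -7, 1],
  [-8, 6, 0, -7, 1],
  [-8, 4, 0, -7, 1],
  [-4, 2, 0, -7, 1],
  [0, 0, 0, -7, 1],
])

```text
t: 39.27
tool_pos: [0.4988, 0.2511, 0.1502]
eef_rot: [-0.698, 0.716, 0.001, 0.002]
force: [0.1, -0.4, -0.4]
grip_width: 0.0236
grasp_force: 30.0
```

Call:
drive_tool([
  [0, 0, 0, -6, 1],
  [0, 0, 0, 0, 1],
  [0, 0, 0, 0, 1],
])

```text
t: 39.52
tool_pos: [0.4995, 0.2503, 0.15]
eef_rot: [-0.663, 0.749, 0.0, 0.001]
force: [-0.5, 0.5, -1.7]
grip_width: 0.024
grasp_force: 30.0
```

```bash
python3 - <<'E'
from h import *
s=get_image("scene");u,v=np.round(proj(s,(.59,.22,.03))).astype(int)
b=s["pixels"][v-60:v+60,u-80:u+80]
im=get_image("top");u,v=np.round(proj(im,(.583,.203,.02))).astype(int)
a=im["pixels"][v-60:v+60,u-60:u+60]
cv2.imwrite("pics/p8.png",cv2.resize(np.hstack([a,b]),None,fx=2.8,fy=2.8,interpolation=cv2.INTER_CUBIC))
E
```

```text
(no output)
```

View pics/p8.png

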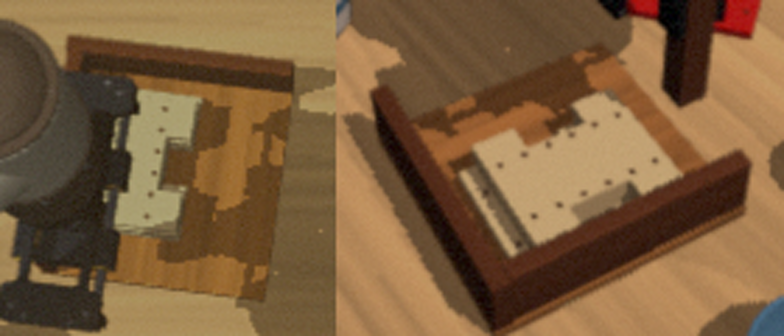

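Call:
drive_tool([
  [0, -3, -30, 0, 1],
  [0, 0, -20, 0, 1],
  [0, 0, -10, 0, 1],
  [0, 0, 0, 0, 1],
  [0, 0, 0, 0, 1],
])

```text
t: 40.03
tool_pos: [0.4997, 0.2467, 0.0897]
eef_rot: [-0.662, 0.749, -0.0, 0.0]
force: [-0.4, -0.0, -0.6]
grip_width: 0.0237
grasp_force: 30.0
```

Call:
drive_tool([
  [0, 0, -5, 0, 1],
  [0, 0, 0, 0, 1],
  [0, 0, 0, 0, 1],
  [6, -1, 0, 0, 1],
  [5, 0, 0, 0, 1],
])

```text
t: 40.45
tool_pos: [0.511, 0.2457, 0.0853]
eef_rot: [-0.662, 0.75, -0.0, 0.001]
force: [-0.8, -0.2, -1.0]
grip_width: 0.0241
grasp_force: 30.0
```

Call:
drive_tool([
  [4, -1, 0, 0, 1],
  [4, 0, 0, 0, 1],
  [3, -1, 0, 0, 1],
  [3, 0, 0, 0, 1],
  [3, 0, 0, 0, 1],
])

```text
t: 40.87
tool_pos: [0.5273, 0.2432, 0.0844]
eef_rot: [-0.662, 0.75, 0.0, -0.0]
force: [-2.0, -0.2, -0.7]
grip_width: 0.0242
grasp_force: 30.0
```

Call:
drive_tool([
  [3, -1, 0, 0, 1],
  [3, 0, 0, 0, 1],
  [3, -1, 0, 0, 1],
  [3, 0, 0, 0, 1],
  [2, 0, 0, 0, 1],
])

```text
t: 41.28
tool_pos: [0.5412, 0.2412, 0.0843]
eef_rot: [-0.662, 0.75, 0.0, -0.0]
force: [-2.6, 0.6, 0.4]
grip_width: 0.0235
grasp_force: 30.0
```

Call:
drive_tool([
  [1, 0, 0, 0, 1],
  [1, 0, 0, 0, 1],
  [1, 0, 0, 0, 1],
  [1, 0, 0, 0, 1],
  [0, 0, 0, 0, 1],
])

```text
t: 41.7
tool_pos: [0.5451, 0.2413, 0.0844]
eef_rot: [-0.662, 0.75, 0.0, -0.0]
force: [-2.3, -0.8, -2.1]
grip_width: 0.0239
grasp_force: 30.0
```

Call:
drive_tool([
  [1, 0, 0, 0, 1],
  [1, 0, 0, 0, 1],
  [0, 0, 0, 0, 1],
])

```text
t: 41.95
tool_pos: [0.5464, 0.2412, 0.0844]
eef_rot: [-0.662, 0.75, 0.0, -0.001]
force: [-4.2, 0.0, -0.1]
grip_width: 0.0238
grasp_force: 30.0
```

Call:
drive_tool([
  [1, 0, 0, 0, 1],
  [1, 0, 0, 0, 1],
  [0, 0, 0, 0, 1],
])

```text
t: 42.2
tool_pos: [0.5466, 0.2411, 0.0843]
eef_rot: [-0.662, 0.75, 0.001, -0.003]
force: [-10.0, 1.7, 2.3]
grip_width: 0.0239
grasp_force: 30.0
```

Call:
drive_tool([
  [-8, 1, 0, 0, 1],
  [-4, 0, 10, 0, 1],
  [0, 0, 30, 0, 1],
  [0, 0, 30, 0, 1],
  [5, -8, 0, 7, 1],
])

```text
t: 42.62
tool_pos: [0.5469, 0.2379, 0.1632]
eef_rot: [0.708, -0.706, 0.003, -0.008]
force: [1.7, 1.3, 0.5]
grip_width: 0.0237
grasp_force: 30.0
```

Call:
drive_tool([
  [6, -8, 0, 7, 1],
  [6, -8, 0, 7, 1],
  [6, -8, 0, 7, 1],
  [6, -8, 0, 7, 1],
  [6, -8, 0, 7, 1],
])

```text
t: 43.03
tool_pos: [0.574, 0.1946, 0.1564]
eef_rot: [0.888, -0.46, 0.002, -0.002]
force: [-0.5, 0.4, -0.8]
grip_width: 0.0238
grasp_force: 30.0
```

Call:
drive_tool([
  [6, -9, 0, 7, 1],
  [6, -9, 0, 7, 1],
  [6, -9, 0, 7, 1],
  [6, -9, 0, 7, 1],
  [6, -9, 0, 7, 1],
])

```text
t: 43.45
tool_pos: [0.6041, 0.1493, 0.1564]
eef_rot: [0.985, -0.171, 0.002, -0.001]
force: [-0.4, -0.0, -1.3]
grip_width: 0.024
grasp_force: 30.0
```

Call:
drive_tool([
  [6, -9, 0, 7, 1],
  [2, -5, 0, 6, 1],
  [0, 0, 0, 0, 1],
  [0, 0, 0, 0, 1],
  [0, 0, 0, 0, 1],
])

```text
t: 43.87
tool_pos: [0.6107, 0.1358, 0.1554]
eef_rot: [0.998, -0.063, 0.001, -0.0]
force: [1.1, 0.1, -0.4]
grip_width: 0.0236
grasp_force: 30.0
```

```bash
python3 - <<'E'
from h import *
im=look(("P",(.617,.233),.05))
O=np.array([.5835,.2036]);a=np.radians(-7)
print("expected home",O+np.array([[np.cos(a),-np.sin(a)],[np.sin(a),np.cos(a)]])@[.03,.033])
s=get_image("scene");u,v=np.round(proj(s,(.6,.22,.03))).astype(int)
b=s["pixels"][v-60:v+60,u-80:u+80]
u,v=np.round(proj(im,(.6,.203,.02))).astype(int)
cv2.imwrite("pics/p9.png",cv2.resize(np.hstack([im["pixels"][v-60:v+60,u-60:u+60],b]),None,fx=2.8,fy=2.8,interpolation=cv2.INTER_CUBIC))
E
```

```text
P 1252 0.0487 (array([605.9, 232.2, 177.6]), np.float64(-0.625))
[0.6105285  0.13592545 0.15518885]
expected home [0.61729807 0.23269794]
```

View pics/p9.png

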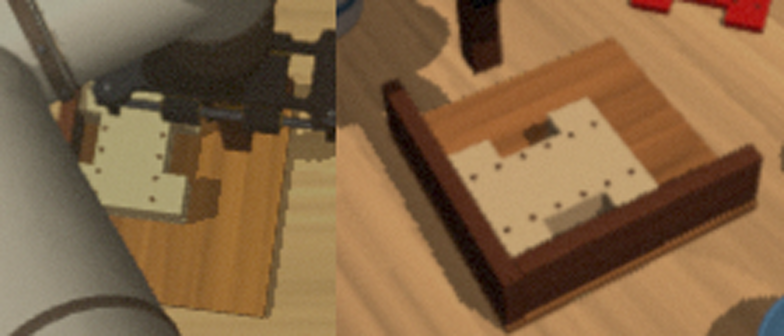

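Call:
drive_tool([
  [-5, 0, -30, 0, 1],
  [0, 0, -22, 0, 1],
  [0, 0, -12, 0, 1],
  [0, 0, 0, 0, 1],
  [0, 0, 0, 0, 1],
])

```text
t: 44.38
tool_pos: [0.6052, 0.1357, 0.0904]
eef_rot: [0.998, -0.062, -0.0, 0.0]
force: [0.6, 0.8, 0.1]
grip_width: 0.0236
grasp_force: 30.0
```

Call:
drive_tool([
  [0, 0, -5, 0, 1],
  [0, 0, 0, 0, 1],
  [0, 0, 0, 0, 1],
  [1, 8, 0, 0, 1],
  [1, 8, 0, 0, 1],
])

```text
t: 44.8
tool_pos: [0.6077, 0.1519, 0.0863]
eef_rot: [0.998, -0.062, 0.001, -0.0]
force: [-0.9, 0.7, -2.3]
grip_width: 0.024
grasp_force: 30.0
```

Call:
drive_tool([
  [1, 8, 0, 0, 1],
  [1, 8, 0, 0, 1],
  [1, 6, 0, 0, 1],
  [0, 4, 0, 0, 1],
  [0, 4, 0, 0, 1],
])

```text
t: 45.22
tool_pos: [0.6102, 0.1822, 0.0854]
eef_rot: [0.998, -0.062, -0.0, 0.0]
force: [-0.3, 0.3, -0.7]
grip_width: 0.0239
grasp_force: 30.0
```

Call:
drive_tool([
  [0, 2, 0, 0, 1],
  [0, 2, 0, 0, 1],
  [0, 0, 0, 0, 1],
  [0, 0, 0, 0, 1],
])

```text
t: 45.55
tool_pos: [0.6102, 0.1853, 0.0856]
eef_rot: [0.998, -0.062, -0.0, 0.0]
force: [0.2, 0.2, -0.1]
grip_width: 0.0239
grasp_force: 30.0
```

Call:
drive_tool([
  [0, 2, 0, 0, 1],
  [0, 1, 0, 0, 1],
  [0, 1, 0, 0, 1],
  [0, 1, 0, 0, 1],
  [0, 1, 0, 0, 1],
])

```text
t: 45.97
tool_pos: [0.6102, 0.191, 0.0856]
eef_rot: [0.998, -0.062, -0.0, 0.0]
force: [-0.2, -0.7, -0.6]
grip_width: 0.0238
grasp_force: 30.0
```

Call:
drive_tool([
  [0, 1, 0, 0, 1],
  [0, 1, 0, 0, 1],
  [0, 0, 0, 0, 1],
])

```text
t: 46.22
tool_pos: [0.6101, 0.1916, 0.0856]
eef_rot: [0.998, -0.062, -0.001, 0.002]
force: [-0.2, -6.2, 0.3]
grip_width: 0.0239
grasp_force: 30.0
```

Call:
drive_tool([
  [0, -6, 0, 0, 1],
  [-1, -8, 0, 0, 1],
  [0, 0, 25, 0, 1],
  [0, 0, 35, 0, 1],
  [0, 0, 30, 0, 1],
])

```text
t: 46.63
tool_pos: [0.6091, 0.1792, 0.1766]
eef_rot: [0.998, -0.062, -0.0, -0.0]
force: [0.9, 0.3, -0.4]
grip_width: 0.0237
grasp_force: 30.0
```

Call:
drive_tool([
  [5, -32, 0, -2, 1],
  [5, -32, 0, -2, 1],
  [5, -32, 0, -2, 1],
  [5, -32, 0, -2, 1],
  [5, -32, 0, -2, 1],
])

```text
t: 47.05
tool_pos: [0.6342, 0.0182, 0.1758]
eef_rot: [0.989, -0.15, 0.0, -0.001]
force: [0.2, 0.5, -1.2]
grip_width: 0.0239
grasp_force: 30.0
```

Call:
drive_tool([
  [5, -32, 0, -2, 1],
  [5, -32, 0, -2, 1],
  [6, -25, 0, -3, 1],
  [0, 0, 0, 0, 1],
  [0, 0, 0, 0, 1],
])

```text
t: 47.47
tool_pos: [0.6501, -0.0709, 0.1752]
eef_rot: [0.978, -0.21, -0.0, -0.0]
force: [-0.6, 0.1, -1.4]
grip_width: 0.0237
grasp_force: 30.0
```

Call:
drive_tool([
  [0, 0, 0, 0, 1],
  [0, 0, 0, 0, 1],
  [0, 0, 0, 0, 1],
])

```text
t: 47.72
tool_pos: [0.6502, -0.0683, 0.1757]
eef_rot: [0.978, -0.208, 0.0, -0.0]
force: [-0.5, 0.1, -1.0]
grip_width: 0.0236
grasp_force: 30.0
```

```bash
python3 - <<'E'
from h import *
im=look(("P",(.617,.233),.05))
for c in("top","scene"):
    im=get_image(c);W=world(im);p=im["pixels"].astype(int)
    k=(np.hypot(W[...,0]-.65,W[...,1]+.07)<.06)&(W[...,2]>.047)&(W[...,2]<.057)&(p.min(2)>90)
    if k.sum()>10: print(c,k.sum(),cv2.minEnclosingCircle((W[k][:,:2]*1000).astype(np.float32)))
cv2.imwrite("pics/s10.png",im["pixels"][110:300,120:400].repeat(2,0).repeat(2,1))
print(observe()["tool_pos"],observe()["eef_rot"])
E
```

```text
P 1806 0.0487 (array([613.7, 230.8, 172.3]), np.float64(-0.827))
[ 0.65023709 -0.06832842  0.17574984]
top 185 ((651.9220581054688, -72.11656188964844), 40.613216400146484)
scene 184 ((652.6630249023438, -71.73713684082031), 40.711124420166016)
[ 0.65026139 -0.06853003  0.17570417] [ 9.78073019e-01 -2.08262219e-01  9.33330968e-05 -9.80735777e-05]
```

View pics/s10.png

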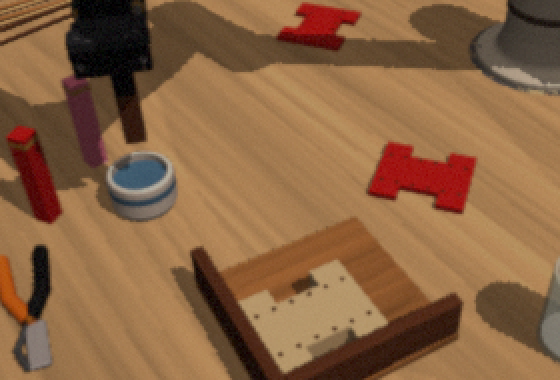

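Call:
drive_tool([
  [2, -4, 0, 0, 1],
  [0, 0, -30, 0, 1],
  [0, 0, -35, 0, 1],
  [0, 0, -18, 0, 1],
  [0, 0, -6, 0, 1],
])

```text
t: 48.28
tool_pos: [0.6497, -0.0736, 0.0823]
eef_rot: [0.978, -0.209, -0.004, 0.001]
force: [-0.5, 0.3, -1.4]
grip_width: 0.0238
grasp_force: 30.0
```

Call:
drive_tool([
  [0, 0, 0, 0, 1],
  [0, 0, 0, 0, 1],
  [0, 0, -3, 0, 1],
  [0, 0, -2, 0, 1],
  [0, 0, 0, 0, 1],
])

```text
t: 48.7
tool_pos: [0.6526, -0.0734, 0.0824]
eef_rot: [0.978, -0.209, 0.001, -0.0]
force: [-0.7, 0.2, -0.8]
grip_width: 0.024
grasp_force: 30.0
```

Call:
drive_tool([
  [0, 0, -2, 0, 1],
  [0, 0, -1, 0, 1],
  [0, 0, 0, 0, 1],
  [0, 0, 0, 0, 1],
])

```text
t: 49.03
tool_pos: [0.6528, -0.0735, 0.0794]
eef_rot: [0.978, -0.209, 0.001, -0.0]
force: [-0.0, 0.1, 3.6]
grip_width: 0.0236
grasp_force: 30.0
```

Call:
drive_tool([
  [0, 0, 0, 0, -1],
  [0, 0, 0, 0, -1],
  [0, 0, 0, 0, -1],
  [0, 0, 0, 0, -1],
  [0, 0, 0, 0, -1],
])

```text
t: 49.45
tool_pos: [0.6522, -0.0736, 0.0783]
eef_rot: [0.978, -0.209, -0.0, 0.0]
force: [-0.1, -0.2, 0.7]
grip_width: 0.0498
grasp_force: 0.0
```

Call:
drive_tool([
  [0, 0, 0, 0, -1],
  [0, 0, 0, 0, -1],
  [0, 0, 0, 0, -1],
  [0, 0, 0, 0, -1],
  [0, 0, 0, 0, -1],
])

```text
t: 49.87
tool_pos: [0.6523, -0.0735, 0.0786]
eef_rot: [0.978, -0.209, 0.0, -0.0]
force: [-0.1, 0.0, 0.3]
grip_width: 0.0817
grasp_force: 0.0
```

Call:
drive_tool([
  [0, 0, 10, 0, -1],
  [0, 0, 25, 0, -1],
  [0, 0, 35, 0, -1],
  [0, 0, 35, 0, -1],
  [0, 0, 20, 0, -1],
])

```text
t: 50.28
tool_pos: [0.654, -0.0738, 0.2093]
eef_rot: [0.978, -0.209, 0.004, -0.0]
force: [0.1, 0.1, 1.3]
grip_width: 0.0871
grasp_force: 0.0
```

Call:
drive_tool([
  [-25, -30, 0, 0, -1],
  [-25, -30, 0, 0, -1],
  [-25, -30, 0, 0, -1],
  [-25, -30, 0, 0, -1],
  [0, 0, 0, 0, -1],
])

```text
t: 50.7
tool_pos: [0.548, -0.1972, 0.205]
eef_rot: [0.977, -0.211, -0.0, 0.0]
force: [0.4, 0.1, 0.3]
grip_width: 0.0872
grasp_force: 0.0
```

```bash
python3 - <<'E'
from h import *
import h
for h.PT in (.565,.64): im=look(("P",(.617,.233),.05))
W=world(im);p=im["pixels"].astype(int)
k=(np.hypot(W[...,0]-.652,W[...,1]+.072)<.06)&(p.sum(2)<230)&(p[...,2]>p[...,0])&(W[...,2]>.12)
print("beater",W[k].mean(0),W[k][:,2].max())
u,v=np.round(proj(im,(.6,.203,.02))).astype(int)
cv2.imwrite("pics/p11.png",cv2.resize(im["pixels"][v-60:v+60,u-60:u+160],None,fx=3.6,fy=3.6,interpolation=cv2.INTER_CUBIC))
P=W[(W[...,2]>.054)&(W[...,2]<.066)&(abs(W[...,0]-.6)<.17)&(abs(W[...,1]-.21)<.17)][:,:2]*1000
print(cv2.minAreaRect(P.astype(np.float32)))
E
```

```text
P 1736 0.0488 (array([614.2, 231.4,  -7.7]), np.float64(-0.853))
[ 0.5502326  -0.19580762  0.20508142]
P 1337 0.0491 (array([615.3, 230.8, 172.9]), np.float64(-0.816))
[ 0.5516512  -0.19473053  0.20490736]
beater [ 0.59303024 -0.08224531  0.53576141] 0.5357614135976295
((583.52978515625, 203.86923217773438), (205.86036682128906, 211.985107421875), 82.83940124511719)
```

View pics/p11.png

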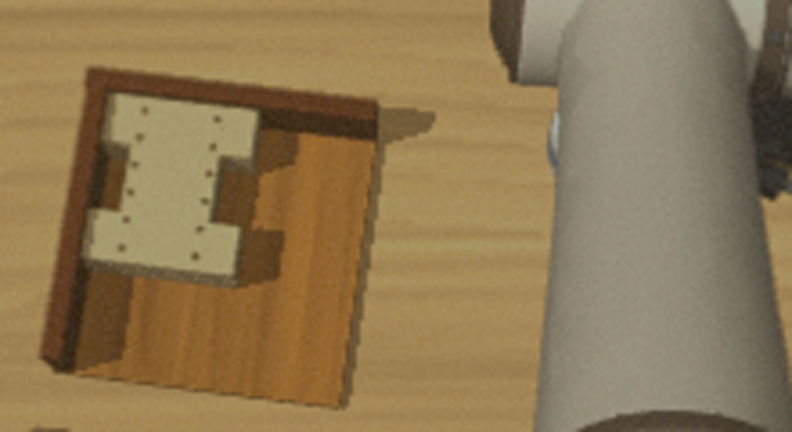

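```bash
python3 - <<'E'
from h import *
im=get_image("top");a=np.radians(-7.1);R=np.array([[np.cos(a),-np.sin(a)],[np.sin(a),np.cos(a)]]);O=np.array([.5835,.2037])
g=im["pixels"].astype(np.float32)
def prof(ax,vals,other,z):
    out=[]
    for t in vals:
        B=np.array([[t,o] if ax==0 else [o,t] for o in other])/1000
        uv=bproj(im,np.c_[B@R.T+O,np.full(len(B),z)]).astype(np.float32)
        out.append(cv2.remap(g,uv[None,:,0],uv[None,:,1],cv2.INTER_LINEAR)[0].mean(0).round().astype(int).tolist())
    return out
for nm,ax,other,ed in(("-x edge",0,np.arange(-10,76,4),-30),("-y lugs",1,np.r_[-20:0:4,62:84:4],-20),("+y waist... -y waist",1,np.arange(20,41,3),2)):
    vals=np.arange(ed-16,ed+9,2); print(nm,[(int(v-ed),c) for v,c in zip(vals,prof(ax,vals,other,.05))])
    # where bottom of the pile's face appears on the z=.05 plane
C=-np.asarray(im["R"]).T@im["t"]; print("cam",C)
for n in("beater","crock","mug","bowl"): print(n,[(b["p"],b["location"]) for b in boxes_of(n,"scene")[:3]])
E
```

```text
-x edge [(-16, [40, 86, 124]), (-14, [41, 86, 125]), (-12, [43, 86, 123]), (-10, [48, 84, 112]), (-8, [56, 85, 103]), (-6, [58, 87, 103]), (-4, [61, 89, 105]), (-2, [73, 106, 121]), (0, [98, 139, 151]), (2, [109, 154, 166]), (4, [110, 155, 166]), (6, [108, 152, 164]), (8, [105, 148, 160])]
-y lugs [(-16, [32, 65, 93]), (-14, [33, 64, 93]), (-12, [32, 64, 93]), (-10, [32, 65, 92]), (-8, [33, 65, 92]), (-6, [34, 62, 87]), (-4, [38, 63, 81]), (-2, [54, 81, 95]), (0, [79, 116, 127]), (2, [105, 148, 160]), (4, [110, 155, 167]), (6, [110, 155, 166]), (8, [110, 154, 166])]
+y waist... -y waist [(-16, [33, 65, 95]), (-14, [32, 65, 93]), (-12, [33, 65, 94]), (-10, [34, 67, 96]), (-8, [36, 68, 96]), (-6, [38, 66, 89]), (-4, [41, 65, 80]), (-2, [53, 81, 94]), (0, [79, 115, 127]), (2, [99, 141, 154]), (4, [99, 141, 155]), (6, [97, 139, 152]), (8, [104, 148, 160])]
cam [0.25884973 0.06557364 1.21698499]
beater [(0.83, [0.7638, -0.1112, 0.0751]), (0.72, [0.6506, -0.0551, 0.1401]), (0.7, [0.6719, -0.1785, 0.0758])]
crock [(0.82, [0.6601, -0.0537, 0.0411])]
mug [(0.75, [0.4061, 0.3995, 0.0698])]
bowl [(0.67, [0.5468, 0.4535, 0.0222])]
```

```bash
python3 -c "
from station import *
print(finish_job())"
```

```text
the job is handed in; nothing more can be done
None
```

I piled all five bases on the board, tapped them home with the beater and handed the job in; `finish_job` returned no verdict. The last images showed them flush and within about 1 mm of home, the beater back in the crock, and the mug and bowl where they started.

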